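# Block the packed tote and clamp it

### The job

Two metal housings lie in the tilted blue tote, each leaving a gap at the high end of its compartment. Fill both gaps with the wooden blocks, the thick one (orange grip) in the wide gap beside the short housing and the thin one (green grip) in the narrow gap beside the long housing, each pressed fully home on the tote's floor; then swing the red clamp handle at the left of the tote up towards the tote until it is fully closed. Leave the housings where they lie and do not disturb the other things on the bench.

Things in the scene. Friction and masses are not known exactly. Their poses are not given: they have to be found in the camera images.
- tote: Fixed blue open tote, tilted 25 degrees: high end away from the robot, mouth up and towards it. 180 x 280 x 66 mm (x y z), walls 5, floor 6. Origin: centre of its underside; x runs uphill along the floor, y left, z square to the floor, out of the mouth. A 6 mm divider at y = 0, 62 high, makes two compartments 170 (x) x 132 (y) inside, centred at y = +69 and -69, each from x = -85 to +85 mm.
- short_housing: Loose ribbed aluminium housing, black ends, 118 (x, uphill) x 124 (y) x 58 mm, 1.5 kg, in the left or right compartment (varies), against the low wall. Origin: on its underside, middle of its downhill edge; axes as the tote's. Between it and the high wall is the wide gap: 52 mm along x, 132 along y, down to the tote's floor.
- long_housing: Same kind of housing, 134 (x) x 124 (y) x 58 mm, in the other compartment; origin and axes likewise. Between it and the high wall is the narrow gap: 36 mm along x, 132 along y, down to the tote's floor.
- thick_block: Blocking piece upright on the bench: wood 46 (x) x 120 (y) x 60 (z) mm, long bottom edges rounded (radius 8); on top, centred, an orange grip fin 22 (x) x 80 (y) x 40 (z), 100 mm tall in all. About 0.24 kg. Origin: centre of its underside, z up. Both ways round are alike. Fully home, its wood top is level with the tote's rim.
- thin_block: The same for the narrow gap: wood part 30 (x) x 120 (y) x 60 (z) mm, green fin 22 x 80 x 40 mm. About 0.16 kg. Origin and axes likewise.
- clamp (a joint): Clamp handle on the tote's left (+y) outer side. 0 = open: leans 0.70 rad outward, away from the tote. 0.70 = closed (stop): stands square to the tote's floor. Hinge line along the tote's x, through x = -20, y = 165, z = 74 mm of the tote's frame. Stays where it is left; 0.12 N m moves it, so a push on its outer side does.
- clamp_tip (a point): Centre of the clamp handle's round upper end, 95 mm from the hinge line. Handle: round bar, steel of radius 6 mm for the first 35 mm, then a red sleeve of radius 10 mm.
- screw_tray: Bystander: white open tray of screws, 100 x 140 x 40 mm. Origin: centre of its underside.
- screw_box: Bystander: grey open box of screws, 80 x 110 x 45 mm. Origin: centre of its underside.
- scanner: Bystander: black hand scanner lying down, about 170 x 110 x 35 mm. Origin: on the bench, near its middle.
- driver: Bystander: black and grey electric screwdriver lying down, 280 mm long, 44 mm wide, 38 mm high. Its x runs to the bit, which ends 130 mm from the origin; the origin is on its underside.
- tip_cup: Bystander: empty blue plastic cup, 70 mm across, 80 mm high. Origin: centre of its underside.
- scoop_bin: Bystander: light blue scoop bin, 120 x 160 mm, back 95 mm high. Origin: centre of its underside.
Things that resemble listed ones, but are neither listed nor needed, are in the scene too. Leave any purple look-alike of the long_housing alone.

How it is judged:
By the outcome, as a careful person would: the job done as asked, in the order asked, and still so for the second after the job is handed in, with the robot touching nothing.
It also fails if it takes over 67 s, if anything falls off the work surface, if the arm or the gripper's body presses on something with over 40 N, if the wrist force passes 120 N, or if a joint passes its speed limit or range.

### The arm

A 6-joint arm with a two-finger parallel gripper is mounted at the origin on the work surface. World frame = base frame: x ahead of the robot, y to its left, z up, the work surface at z = 0. Lengths are in m, angles in rad, forces in N, time in s.
With the tool pointing down it reaches from about 0.325 to 1 m from the base axis. Payload 5.1 kg.
Tool frame: the origin (TCP) lies between the finger pads; the fingertips stand 25 mm ahead of it and the grasp point (between the pads) lies 6 mm ahead of it; z points along the fingers, y is the direction in which the jaws open and shut (so a half turn about z gives the same grasp; the last joint's range is limited). The gripper opens to 85 mm and grips with 20 to 120 N. Pads are 22 mm wide; open, the fingers measure 114 mm over their backs; the gripper's body (76 mm by 85 mm) begins 54 mm behind the grasp point. The pads swing forward as they close: fully open they stand 13 mm farther back than shut.
Start: joints at [-1.25, 0.124, 1.65, -0, 1.367, -0.083], TCP at [0.255, -0.598, 0.256] pointing down, gripper open.
Joint ranges: [-2.61, 2.61], [-1.02, 2.33], [0.03, 2.71], [-1.35, 4.49], [0.32, 2.68], [-2.91, 2.91]. Speed limits (rad/s): [2.57, 2.57, 3.14, 3.14, 3.14, 3.14].

### API

Orientations are given as [roll, pitch, yaw] about the fixed x, y, z axes, in that order (R = Rz(yaw) Ry(pitch) Rx(roll)).
In Python, from station import monitor, cams, workorder gives the robot as it stands.
- The arm moves only by the tool carry_out, never from a script. Its argument "increments" is a list of rows, each a list of 2 entries, a list of its own where there are three numbers: the shift along the world's x, y, z in cm, then the turn, a rotation vector about the world's x, y, z in rad. A call has 1 to 8 rows; each row is the pose to reach, as a shift and turn from the pose measured when the call began; what a row does not reach only later rows make up. A row lasts 1/8 s, in which the tool goes at most 62.5 mm and 10.7 degrees, less where a joint would pass 70% of its speed; a pose out of reach is approached as far as the arm can. A call with a gripper value outside its range is refused whole. "gripper" is the finger opening in cm, from 0 to 8.54, set as the call begins (left out, the last holds). The fingers move at their own pace and stop on an object; the grip force is fixed at half the most. Time passes only in rows, so rows that repeat a pose let the fingers close. It gives the time, the measured TCP pose, the force and the opening at its end, in the units of the state.
- monitor.read_state(): the state, without advancing time (a new reading comes with each control period).
- cams.grab_frame(name): name is "scene" or "top" or "wrist"; returns a dict with "frame" (420x560x3 uint8, red, green, blue), "mtx" (3x3 intrinsics, pixels), "rvec" (rotation vector, rad) and "tvec" (3), from world to camera coordinates, as OpenCV has them. Camera axes: x right, y down, z forward; pixel columns grow to the right and rows downward; lengths in m; the calibration is good to about 2 mm. A picture is of the moment at which its call begins. There is no depth.
- workorder.job_done(): hands the job in, once; it reports no verdict.
The state is a dict: "t": time; "q": joint angles; "joint_velocities": joint speeds; "tau": joint torques, N m; "position": TCP position; "ee_rot": TCP orientation; "wrist_force": force on the tool from outside, world axes, zero at the start; "moment": the same for the moment, N m; "grip_width": finger opening in m.
Only numpy, scipy, OpenCV 4.12 (cv2) and the standard library are available. Lean on these libraries where they do the work, as an engineer would, in place of code of your own. Each camera call takes 0.05 s, during which the arm holds its last target.

## Working session

There is one attempt and no reset: what is moved stays moved. The work goes in short steps, Python scripts to look and compute and a tool call to move; the robot and the scene stay as the last step left them, time stands still between calls to the robot, and variables do not carry over. Pictures are saved under pics/ and viewed, and the job is handed in when it is done.

Besides the shell and the picture viewer there is one more tool, called after "Request:" as name(argument=value, ...) on one line, values as JSON. carry_out: Moves the arm, as the interface text tells. Its arguments: {"type":"object","properties":{"increments":{"type":"array","items":{"type":"array"}},"gripper":{"type":"number"}},"required":["increments"]}

```bash
ls; mkdir -p pics; python3 - <<'E'
from station import monitor, cams
import cv2
s=monitor.read_state();print(s)
for n in["scene","top","wrist"]:
    f=cams.grab_frame(n);cv2.imwrite(f"pics/{n}0.png",f["frame"][:,:,::-1]);print(n,f["mtx"].tolist(),f["rvec"],f["tvec"])
E
```

```text
pics
{'t': 0.0, 'q': array([-1.24960721e+00,  1.24494422e-01,  1.65170316e+00, -1.01642004e-05,
        1.36753018e+00, -8.25951218e-02]), 'joint_velocities': array([-0.00027125, -0.00110481,  0.0013322 ,  0.00129348, -0.0021296 ,
        0.0009298 ]), 'tau': array([-3.66874112e-03, -4.23618042e+01, -3.65453804e+01, -8.07026663e-05,
        7.03713289e-03,  1.89507102e-05]), 'position': array([ 0.2551761 , -0.59718721,  0.25504266]), 'ee_rot': array([-3.13946400e+00, -1.66232733e-04,  4.03786120e-01]), 'wrist_force': array([-0.08826324, -0.98360093,  0.67333214]), 'moment': array([ 0.00693332, -0.02446894, -0.02750384]), 'grip_width': 0.08555378584254213}
scene [[438.1608339406094, 0.0, 284.43014642558234], [0.0, 438.1608339406094, 204.7730390675066], [0.0, 0.0, 1.0]] [ 1.83509168  1.61307725 -0.70032379] [ 6.15581653e-04 -2.82939620e-01  1.82416973e+00]
top [[416.2837694839792, 0.0, 280.06129882664345], [0.0, 416.2837694839792, 207.2630224836971], [0.0, 0.0, 1.0]] [ 2.09321518 -2.14869678  0.1994799 ] [-0.04235119  0.5628803   1.44463775]
wrist [[367.982645575525, 0.0, 285.1779320731767], [0.0, 367.982645575525, 206.80230831300491], [0.0, 0.0, 1.0]] [-2.38621252  1.57502897  0.26137397] [-0.64905787 -0.04125267  0.38089265]
```

View pics/scene0.png

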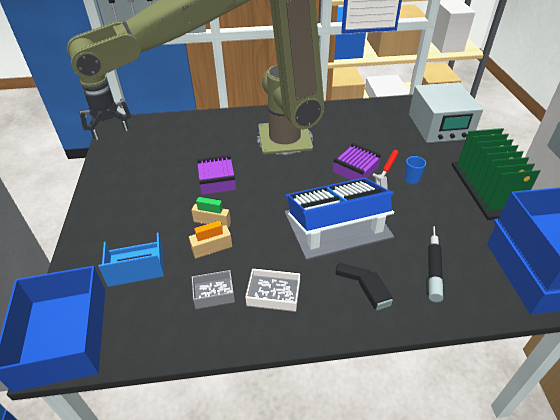

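View pics/top0.png

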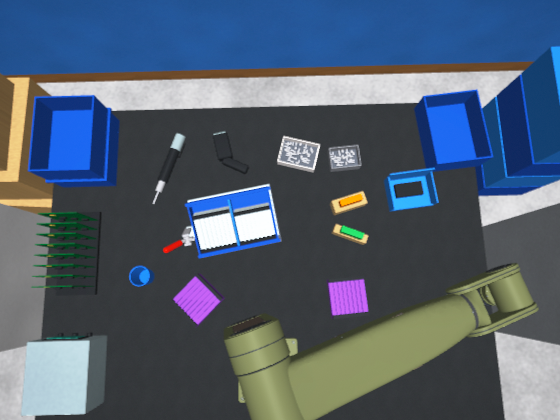

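View pics/wrist0.png

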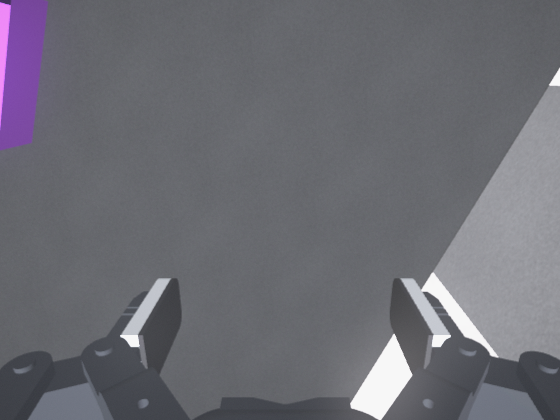

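The scene view shows the tote at about (340,205) and the blocks at (210,210) and (211,238). In the top view the tote is at (234,221), orange at (350,202), green at (351,233) and the clamp at (178,242). I'll zoom in on these.

```bash
python3 - <<'E'
import cv2
a=cv2.imread("pics/top0.png");b=cv2.imread("pics/scene0.png")
cv2.imwrite("pics/c1.png",cv2.resize(a[170:270,155:290],None,fx=5.9,fy=5.9,interpolation=cv2.INTER_CUBIC))
cv2.imwrite("pics/c2.png",cv2.resize(a[180:255,320:380],None,fx=8,fy=8,interpolation=cv2.INTER_CUBIC))
cv2.imwrite("pics/c3.png",cv2.resize(b[140:260,270:410],None,fx=5,fy=5,interpolation=cv2.INTER_CUBIC))
cv2.imwrite("pics/c4.png",cv2.resize(b[185:265,180:245],None,fx=7,fy=7,interpolation=cv2.INTER_CUBIC))
E
```

```text
(no output)
```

View pics/c1.png

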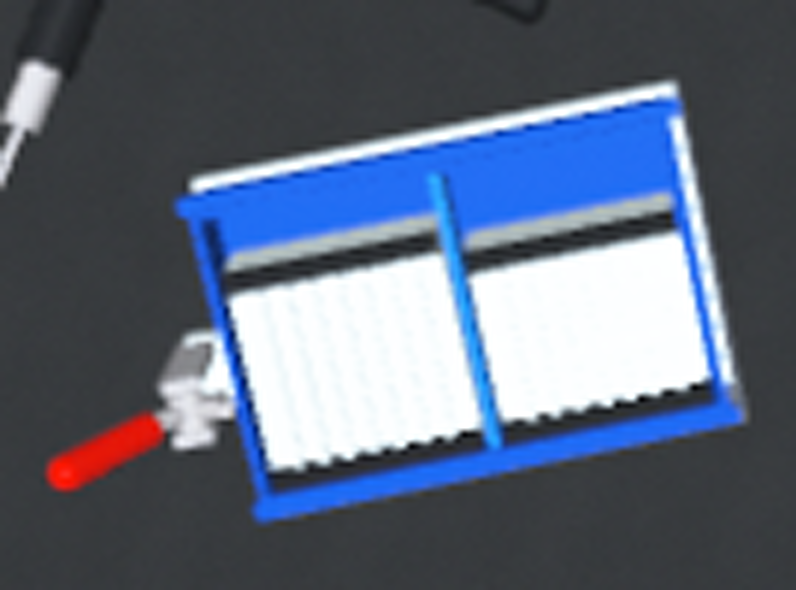

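View pics/c2.png

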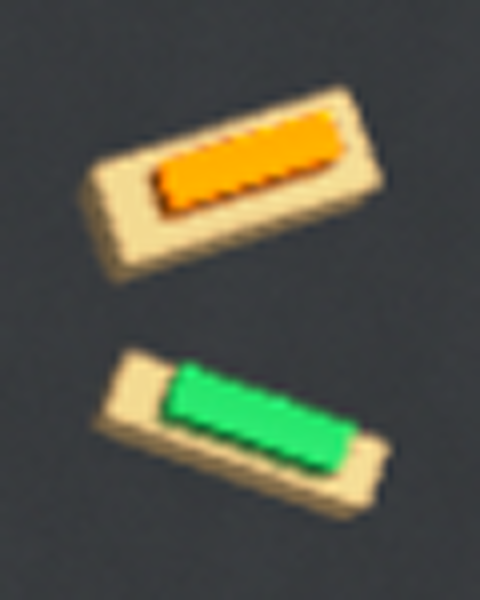

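View pics/c3.png

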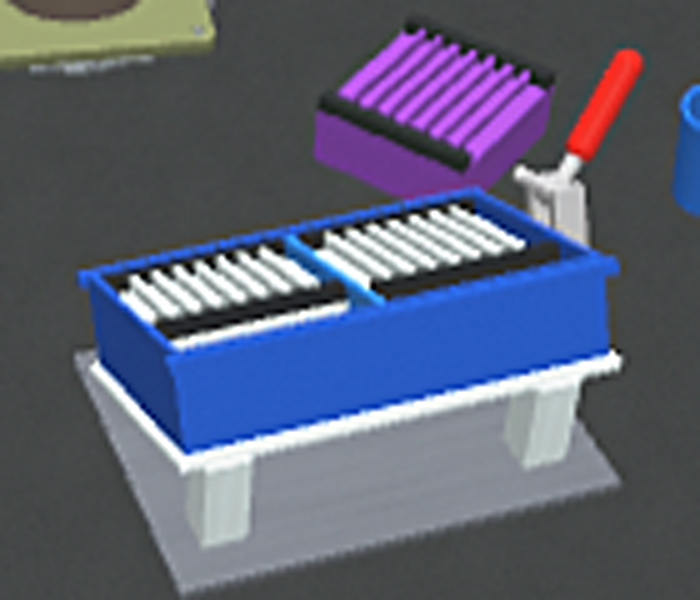

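View pics/c4.png

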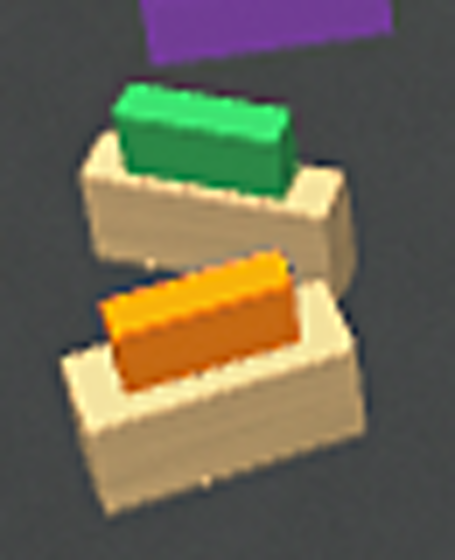

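```bash
cat > h.py <<'E'
import numpy as np,cv2
from scipy.spatial.transform import Rotation as R
from station import monitor,cams
def grab(n,tag):
    f=cams.grab_frame(n);cv2.imwrite(f"pics/{tag}.png",f["frame"][:,:,::-1]);np.savez(f"pics/{tag}.npz",**f);return f
def load(tag): return dict(np.load(f"pics/{tag}.npz"))
def proj(f,P): return cv2.projectPoints(np.asarray(P,float).reshape(-1,1,3),f["rvec"],f["tvec"],f["mtx"],None)[0].reshape(-1,2)
def ray(f,uv,z):
    Rc=cv2.Rodrigues(f["rvec"])[0];c=-Rc.T@np.asarray(f["tvec"]).ravel()
    d=Rc.T@np.linalg.inv(f["mtx"])@np.array([uv[0],uv[1],1.]);return c+d*(z-c[2])/d[2]
E
python3 - <<'E'
from h import *
f=grab("top","top1");g=grab("scene","scene1")
for n,uv,z in [("orange",(350.5,201),.1),("green",(351,232),.1),("toteHL",(185,204),.2),("toteHR",(270,187),.2),("LR",(281,239),.13),("LL",(199,257),.13),("tip",(165,249),.22)]:
    print(n,ray(f,uv,z).round(3))
w=grab("wrist","w1");Rc=cv2.Rodrigues(w["rvec"])[0];print("wcam",-Rc.T@w["tvec"].ravel(),Rc)
E
```

```text
orange [ 0.568 -0.303  0.1  ]
green [ 0.459 -0.299  0.1  ]
toteHL [0.552 0.251 0.2  ]
toteHR [ 0.602 -0.026  0.2  ]
LR [ 0.438 -0.057  0.13 ]
LL [0.385 0.218 0.13 ]
tip [0.406 0.307 0.22 ]
wcam [ 0.33147855 -0.56515235  0.373302  ] [[ 0.39277786 -0.91963274 -0.00108521]
 [-0.87106471 -0.37241221  0.32024274]
 [-0.29490985 -0.12483897 -0.9473349 ]]
```

Request:
carry_out(increments=[[[5, 5, 5], [0, 0, 0]], [[10, 10, 8], [0, 0, 0]], [[15, 15, 9], [0, 0, 0]], [[20, 20, 9], [0, 0, 0]], [[24, 25, 9], [0, 0, -0.1]], [[24, 29, 9], [0, 0, -0.25]], [[24, 29, 9], [0, 0, -0.4]], [[24, 29, 9], [0, 0, -0.4]]])

```text
t: 1.3
position: [0.496, -0.306, 0.3461]
ee_rot: [-3.141, -0.0, 0.008]
wrist_force: [0.0, -0.4, 0.6]
grip_width: 0.0855
```

```bash
python3 -c "
from h import *
s=monitor.read_state();print(s['t'],s['position'],s['ee_rot'],s['joint_velocities'].round(3))
grab('wrist','w2')"
```

```text
1.3 [ 0.49602089 -0.3059658   0.34610434] [-3.14121963e+00 -3.48492650e-04  8.08298065e-03] [-0.047  0.013 -0.005 -0.016 -0.004 -0.05 ]
```

View pics/w2.png

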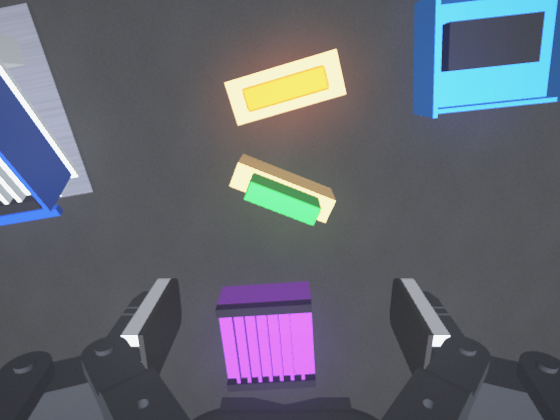

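The wrist view shows the orange fin at about (287,88) and the green fin at about (282,199), both in clear view. I'll measure them with colour masks.

```bash
cat > fin.py <<'E'
from h import *
f=load('w2');im=f['frame'].astype(np.uint8);hsv=cv2.cvtColor(im,cv2.COLOR_RGB2HSV)
def fit(mask,z,name):
    n,l,st,c=cv2.connectedComponentsWithStats(mask.astype(np.uint8));k=1+np.argmax(st[1:,4])
    cs=max(cv2.findContours((l==k).astype(np.uint8),cv2.RETR_EXTERNAL,cv2.CHAIN_APPROX_NONE)[0],key=len)[:,0]
    P=np.array([ray(f,p,z)[:2] for p in cs])
    r=cv2.minAreaRect((P*1000).astype(np.float32));print(name,len(cs),r, cv2.boxPoints(r).round(0).tolist())
    return l==k
H,S,V=[hsv[...,i].astype(int) for i in range(3)]
print(hsv[88,287],hsv[205,282],hsv[185,290],hsv[75,232], hsv[190,247],hsv[165,260],hsv[185,240])
fit((H>18)&(H<28)&(S>150)&(V>200),.1,'orange')
fit((H>50)&(H<80)&(S>100)&(V>190),.1,'green')
fit((H>12)&(H<33)&(S>30)&(V>150)&(np.arange(420)[:,None]<140),.06,'thickwood')
E
python3 fin.py
```

```text
[ 27 132 247] [ 71 118 246] [ 28  34 247] [  4  48 117] [ 68 135 235] [ 18  96 181] [ 28  34 247]
orange 6 ((572.01220703125, -266.18255615234375), (0.6387379169464111, 2.651001453399658), 43.12291717529297) [[571.0, -265.0], [573.0, -267.0], [573.0, -267.0], [571.0, -265.0]]
green 171 ((459.40716552734375, -302.9530334472656), (78.79772186279297, 21.750953674316406), 68.4002914428711) [[435.0, -336.0], [455.0, -344.0], [484.0, -270.0], [464.0, -262.0]]
thickwood 310 ((573.3699340820312, -305.0343017578125), (47.52653121948242, 121.47865295410156), 16.397947311401367) [[533.0, -253.0], [568.0, -370.0], [613.0, -357.0], [579.0, -240.0]]
```

```bash
python3 - <<'E'
from h import *
a=cv2.imread('pics/w2.png')[40:235,215:355];cv2.imwrite('pics/w2c.png',cv2.resize(a,None,fx=3,fy=3,interpolation=cv2.INTER_CUBIC))
E
```

```text
(no output)
```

View pics/w2c.png

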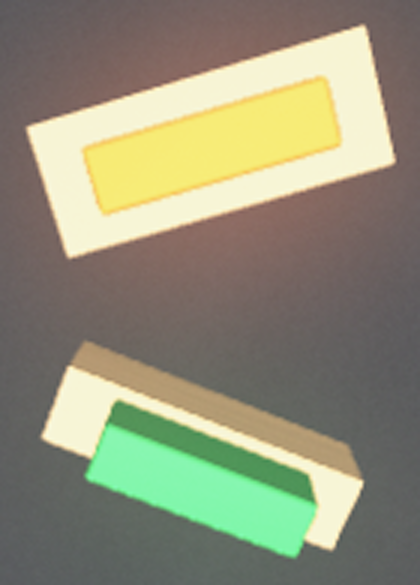

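Request:
carry_out(increments=[[[0, 6, 3], [0, 0, 0]], [[0, 12, 6], [0, 0, 0]], [[-3, 18, 9], [0, 0, 0.05]], [[-5, 24, 9], [0, 0, 0.1]], [[-5, 30, 9], [0, 0, 0.15]], [[-5, 36, 9], [0, 0, 0.2]], [[-5, 39, 9], [0, 0, 0.2]], [[-5, 39, 9], [0, 0, 0.2]]])

```text
t: 2.35
position: [0.4455, 0.0839, 0.436]
ee_rot: [3.142, 0.0, 0.212]
wrist_force: [0.4, -0.3, 0.5]
grip_width: 0.0853
```

```bash
python3 -c "
from h import *
grab('wrist','w3')"
```

```text
(no output)
```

View pics/w3.png

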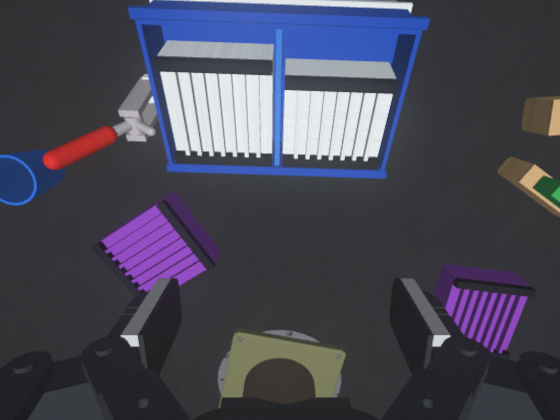

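Wrist view: the long housing is left of the divider and the short one is right, so the wide gap is at (345,40). The clamp's red tip is at about (52,160). I'll zoom in to pick corners.

```bash
python3 - <<'E'
from h import *
a=cv2.imread('pics/w3.png')
cv2.imwrite('pics/w3a.png',cv2.resize(a[0:190,120:280],None,fx=3.1,fy=3.1,interpolation=cv2.INTER_CUBIC))
cv2.imwrite('pics/w3b.png',cv2.resize(a[0:190,265:435],None,fx=3.1,fy=3.1,interpolation=cv2.INTER_CUBIC))
E
```

```text
(no output)
```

View pics/w3a.png

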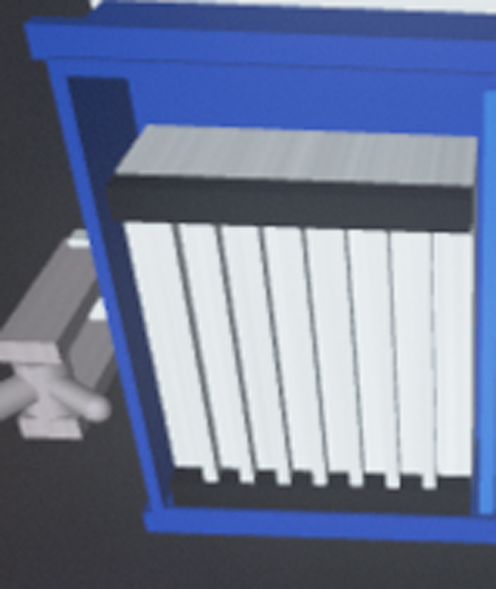

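View pics/w3b.png

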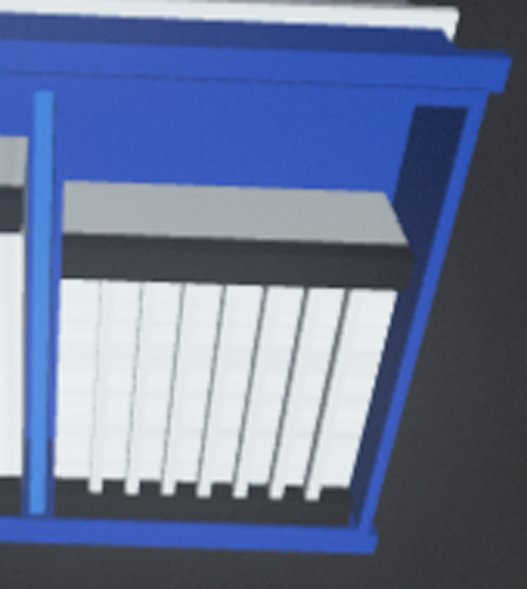

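```bash
cat > tote.py <<'E'
from h import *
from scipy.optimize import least_squares
f=load('w3')
A=lambda x,y:(( x+.5)/3.1-.5+120,(y+.5)/3.1-.5)
B=lambda x,y:(( x+.5)/3.1-.5+265,(y+.5)/3.1-.5)
rim=[((85,135,66),A(71,77)),((90,140,66),A(49,60)),((85,-135,66),B(468,106)),((90,-140,66),B(488,92)),
 ((-85,135,66),A(163,507)),((-85,-135,66),B(354,525))]
L=[((49,131,64),A(112,178)),((49,7,64),A(474,188)),((49,131,6),A(150,126)),((49,7,6),A(476,139))]
S=[((33,-7,64),B(62,236)),((33,-131,64),B(408,246)),((33,-7,6),B(65,182)),((33,-131,6),B(386,193))]
def Tm(p): return R.from_euler('z',p[3])*R.from_euler('y',-np.radians(p[4]))
def W(p,X): return Tm(p).apply(np.asarray(X,float)/1000)+p[:3]
def res(q):
    p=q[:5];r=[]
    for G,dy in((rim,0),(L,q[5]),(S,q[6])):
        X=np.array([g[0] for g in G],float);X[:,1]+=dy
        r.append((proj(f,W(p,X))-np.array([g[1] for g in G])).ravel())
    return np.concatenate(r+[[ (q[4]-25)*3]])
s=least_squares(res,[.5,.1,.1,.2,25,0,0],loss='soft_l1',x_scale=[.1,.1,.1,.1,5,5,5])
p=s.x
if __name__=="__main__":
    print(p.round(4),np.degrees(p[3]));print(res(p)[:-1].reshape(-1,2).round(1).tolist())
    for n in('top1','scene1','w3'):
        g=load(n);im=np.ascontiguousarray(g['frame'][:,:,::-1]).astype(np.uint8)
        z=4 if n!='w3' else 2
        im=cv2.resize(im,None,fx=z,fy=z,interpolation=cv2.INTER_CUBIC)
        def poly(X):
            u=((proj(g,W(p,X))+.5)*z-.5)*8;cv2.polylines(im,[u.round().astype(int)],True,(0,255,255),1,cv2.LINE_AA,3)
        for zz in(0,66): poly([(90,140,zz),(90,-140,zz),(-90,-140,zz),(-90,140,zz)])
        poly([(85,135,66),(85,-135,66),(-85,-135,66),(-85,135,66)])
        poly([(49,131+p[5],64),(49,7+p[5],64),(49,7+p[5],6),(49,131+p[5],6)])
        poly([(33,-7+p[6],64),(33,-131+p[6],64),(33,-131+p[6],6),(33,-7+p[6],6)])
        h=[(-20,165,74),(-20,165+95*np.sin(.7),74+95*np.cos(.7))];poly(h)
        u=proj(g,W(p,[(0,0,30)]))[0]*z;x0,y0=int(max(0,u[0]-330)),int(max(0,u[1]-280))
        cv2.imwrite(f'pics/ov_{n}.png',im[y0:y0+560,x0:x0+700])
E
python3 tote.py
```

```text
[ 0.5258  0.1089  0.0564  0.1786 24.9176 -0.2631  0.0501] 10.232030782905486
[[-0.3, -0.7], [0.5, -0.8], [-0.7, -0.1], [-0.7, -0.7], [1.1, -0.4], [0.7, 0.5], [-0.8, 2.6], [-0.3, 3.5], [0.3, -0.4], [1.0, -0.8], [0.0, 3.0], [1.6, 3.7], [-0.2, -0.6], [-1.3, -0.5]]
```

View pics/ov_top1.png

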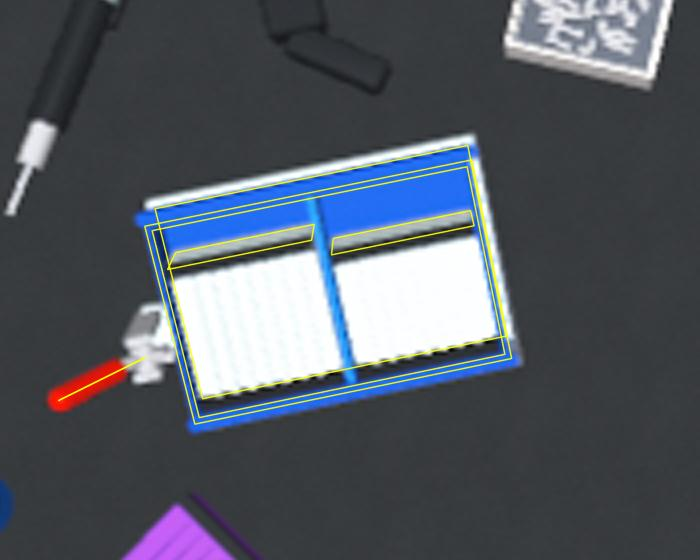

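View pics/ov_scene1.png

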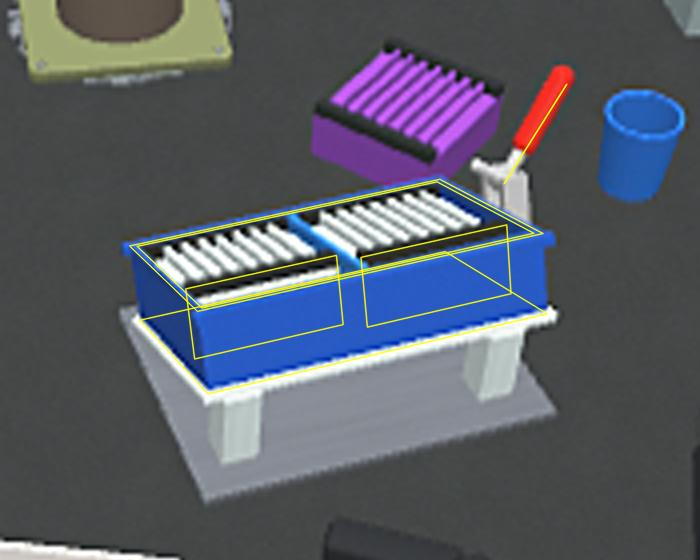

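View pics/ov_w3.png

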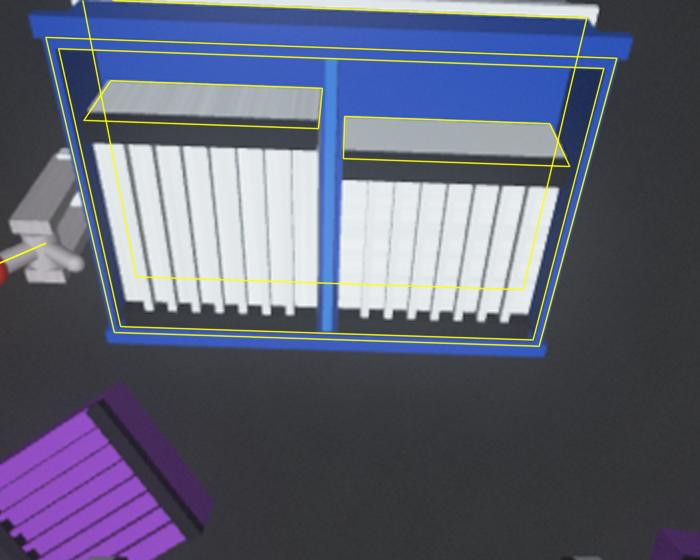

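```bash
sed -i 's/^L=.*/L=[((49,131,6),A(150,126)),((49,7,6),A(476,139))]/; s/^S=.*/S=[((33,-7,6),B(65,182)),((33,-131,6),B(386,193))]/' tote.py; python3 tote.py; python3 - <<'E'
from h import *
f=load('w2')
P=np.array([ray(f,((x+.5)/3-.5+215,(y+.5)/3-.5+40),.1) for x,y in[(84,148),(326,77),(341,145),(104,214)]])
print(P.round(4),P.mean(0),cv2.minAreaRect((P[:,:2]*1000).astype(np.float32)))
from tote import *
Rt=Tm(p)
Rtool=R.from_matrix(np.column_stack([Rt.as_matrix()[:,1],Rt.as_matrix()[:,0],-Rt.as_matrix()[:,2]]))
print('Zt',Rt.as_matrix()[:,2].round(4),'rpy',Rtool.as_euler('xyz').round(4))
for n,x,y in(('thick',59,-69),('thin',67,69)):
    for h in(0,20,70,110): print(n,h,W(p,[(x,y,6+92+h)])[0].round(4))
print('tip',W(p,[(-20,165+95*np.sin(.7),74+95*np.cos(.7))]))
E
```

```text
[ 0.5253  0.1088  0.0572  0.1786 25.0206  0.3678 -0.7534] 10.232726238637063
[[-0.5, -0.1], [0.2, -0.2], [-0.4, 0.5], [-0.4, -0.1], [1.0, 0.1], [0.8, 1.0], [-0.4, -0.0], [0.4, -0.4], [0.5, -0.2], [-0.4, -0.1]]
[[ 0.5727 -0.2652  0.1   ]
 [ 0.5941 -0.3403  0.1   ]
 [ 0.5742 -0.3458  0.1   ]
 [ 0.5526 -0.271   0.1   ]] [ 0.57339139 -0.30555163  0.1       ] ((573.33544921875, -305.58087158203125), (20.876699447631836, 78.08771514892578), 15.914460182189941)
Zt [-0.4162 -0.0751  0.9062] rpy [2.7049 0.     1.7494]
thick 0 [0.5494 0.043  0.171 ]
thick 20 [0.5411 0.0415 0.1891]
thick 70 [0.5203 0.0377 0.2344]
thick 110 [0.5036 0.0347 0.2707]
thin 0 [0.532  0.1801 0.1744]
thin 20 [0.5237 0.1786 0.1925]
thin 70 [0.5029 0.1748 0.2378]
thin 110 [0.4862 0.1718 0.2741]
tip [[0.40627001 0.31712166 0.18167703]]
```

Tote fit residuals are under 1 px, with yaw 10.2 deg and the tilt fitted at 25.0 deg. Next I'll go to the thick block.

Request:
carry_out(increments=[[[2, -5, -2], [0, 0, 0.18]], [[4, -10, -4], [0, 0, 0.36]], [[6, -15, -6], [0, 0, 0.54]], [[8, -20, -8], [0, 0, 0.72]], [[10, -25, -10], [0, 0, 0.9]], [[11, -30, -12], [0, 0, 1.08]], [[12, -35, -14], [0, 0, 1.26]], [[12.75, -38.9, -16], [0, 0, 1.44]]], gripper=5.5)

```text
t: 3.4
position: [0.5717, -0.3113, 0.2748]
ee_rot: [-3.141, 0.001, 1.652]
wrist_force: [-0.4, 0.0, -0.1]
grip_width: 0.0551
```

Request:
carry_out(increments=[[[0.15, 0.5, -4], [0, 0, 0.18]], [[0.15, 0.58, -8], [0, 0, 0.2]], [[0.15, 0.58, -11], [0, 0, 0.2]], [[0.15, 0.58, -14], [0, 0, 0.2]], [[0.15, 0.58, -16], [0, 0, 0.2]], [[0.15, 0.58, -17.5], [0, 0, 0.2]], [[0.15, 0.58, -18.1], [0, 0, 0.2]], [[0.15, 0.58, -18.1], [0, 0, 0.2]]])

```text
t: 4.4
position: [0.5734, -0.3058, 0.0941]
ee_rot: [3.142, 0.001, 1.852]
wrist_force: [0.0, -0.1, 0.1]
grip_width: 0.0556
```

```bash
python3 -c "
from h import *
s=monitor.read_state();print(s['t'],s['position'],s['ee_rot'],s['wrist_force'])
grab('wrist','w4')"
```

```text
4.4 [ 0.5733856  -0.3057905   0.09405628] [3.14153808e+00 9.28919731e-04 1.85177822e+00] [ 0.01613551 -0.12247369  0.09789646]
```

View pics/w4.png

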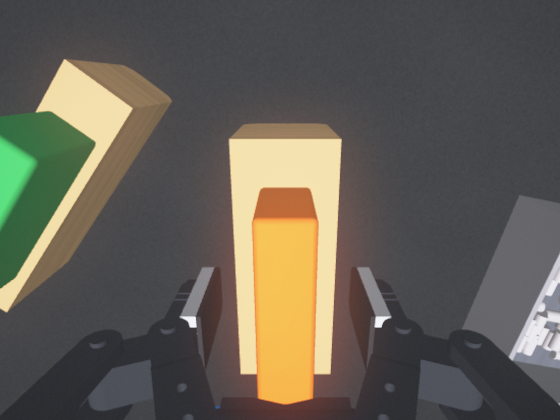

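The pads at (205,310) and (372,310) straddle the orange fin at (286,310), centred and parallel to it. Closing.

Request:
carry_out(increments=[[[0, 0, 0], [0, 0, 0]], [[0, 0, 0], [0, 0, 0]], [[0, 0, 0], [0, 0, 0]], [[0, 0, 0], [0, 0, 0]], [[0, 0, 0], [0, 0, 0]], [[0, 0, 2], [0, 0, 0]], [[0, 0, 5], [0, 0, 0]], [[0, 0, 8], [0, 0, 0]]], gripper=1)

```text
t: 5.45
position: [0.5734, -0.3055, 0.1753]
ee_rot: [3.142, 0.001, 1.852]
wrist_force: [0.1, 0.6, -1.3]
grip_width: 0.0209
```

```bash
python3 -c "
from h import *
s=monitor.read_state();print(s['t'],s['position'],s['ee_rot'],s['wrist_force'],s['grip_width'],s['q'])
grab('wrist','w5')"
```

```text
5.45 [ 0.57337369 -0.30545225  0.17534678] [3.14152610e+00 6.23018482e-04 1.85193361e+00] [ 0.11261281  0.59091404 -1.30197475] 0.020880931978786134 [-5.71945393e-01  1.83353935e-01  1.72343120e+00 -3.80968407e-04
  1.23429444e+00 -8.52956993e-01]
```

View pics/w5.png

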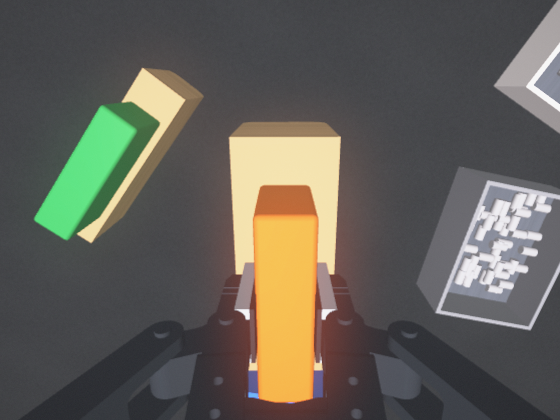

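```bash
cat > tgt.py <<'E'
import sys
from tote import *
# usage: tgt.py x y z(tool along tote z height mm)  -> shift cm & rotvec from current
Rt=Tm(p).as_matrix();Rg=R.from_matrix(np.column_stack([Rt[:,1],Rt[:,0],-Rt[:,2]]))
s=monitor.read_state();Rc=R.from_euler('xyz',s['ee_rot'])
print('pos',s['position'].round(4),'F',s['wrist_force'].round(1),'grip',round(float(s['grip_width']),4),'t',s['t'])
loc=(R.from_matrix(Rt).inv().apply(s['position']-p[:3])*1000);print('now in tote',loc.round(1))
for a in sys.argv[1:]:
    X=np.array([float(v) for v in a.split(',')]);print(a,((W(p,[X])[0]-s['position'])*100).round(2).tolist(),(Rg*Rc.inv()).as_rotvec().round(3).tolist())
E
python3 tgt.py=1 2>/dev/null; python3 tgt.py 59,-69,210 59,-69,180 59,-69,160
```

```text
pos [ 0.5756 -0.3068  0.181 ] F [ 1.9 -1.   1.7] grip 0.0213 t 5.5
now in tote [  30.3 -417.9  122.5]
59,-69,210 [-7.28, 34.14, 9.15] [0.105, -0.418, -0.1]
59,-69,180 [-6.03, 34.37, 6.43] [0.105, -0.418, -0.1]
59,-69,160 [-5.2, 34.52, 4.61] [0.105, -0.418, -0.1]
```

Request:
carry_out(increments=[[[0, 2, 5], [0, 0, 0]], [[-1, 7, 9], [0.01, -0.05, -0.01]], [[-2, 12, 13], [0.03, -0.12, -0.03]], [[-3.5, 18, 14], [0.05, -0.2, -0.05]], [[-5, 24, 14], [0.075, -0.3, -0.07]], [[-6.5, 29, 13], [0.09, -0.37, -0.09]], [[-7.3, 34.1, 11], [0.105, -0.418, -0.1]], [[-7.3, 34.1, 9.5], [0.105, -0.418, -0.1]]])

```text
t: 6.5
position: [0.5005, 0.0372, 0.2741]
ee_rot: [2.707, -0.001, 1.754]
wrist_force: [-0.4, -0.5, -1.6]
grip_width: 0.0212
```

```bash
python3 -c "
from h import *
grab('wrist','w6');grab('scene','s6')"; python3 tgt.py 59,-69,185 59,-69,165 59,-69,150 59,-69,135 59,-69,120 59,-69,105 59,-69,100
```

```text
pos [0.5011 0.0346 0.273 ] F [-0.3 -1.2 -1.9] grip 0.0207 t 6.6
now in tote [ 57.7 -68.7 211.2]
59,-69,185 [1.21, 0.19, -2.31] [0.0, -0.005, -0.001]
59,-69,165 [2.05, 0.34, -4.13] [0.0, -0.005, -0.001]
59,-69,150 [2.67, 0.45, -5.49] [0.0, -0.005, -0.001]
59,-69,135 [3.29, 0.56, -6.84] [0.0, -0.005, -0.001]
59,-69,120 [3.92, 0.68, -8.2] [0.0, -0.005, -0.001]
59,-69,105 [4.54, 0.79, -9.56] [0.0, -0.005, -0.001]
59,-69,100 [4.75, 0.83, -10.02] [0.0, -0.005, -0.001]
```

View pics/w6.png

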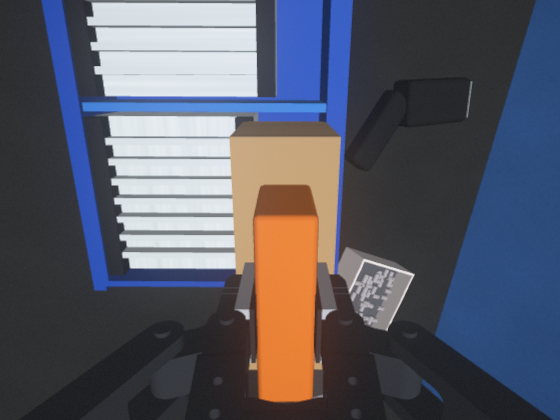

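The view looks square onto the tote, with the block over the wide gap and the divider at row 105. I'll check the fit by overlaying it here.

```bash
cat > ov.py <<'E'
import sys
from tote import *
g=load(sys.argv[1]);z=2;im=np.ascontiguousarray(g['frame'][:,:,::-1]).astype(np.uint8)
im=cv2.resize(im,None,fx=z,fy=z,interpolation=cv2.INTER_CUBIC)
def seg(X):
    u=((proj(g,W(p,X))+.5)*z-.5)*8;cv2.polylines(im,[u.round().astype(int)],False,(0,255,255),1,cv2.LINE_AA,3)
seg([(85,135,66),(85,-135,66),(-85,-135,66),(-85,135,66)]);seg([(90,140,66),(90,-140,66),(-90,-140,66),(-90,140,66)])
seg([(49,130,6),(49,7,6)]);seg([(33,-7,6),(33,-131,6)]);seg([(33,-7,64),(33,-131,64)]);seg([(49,130,64),(49,7,64)])
seg([(85,130,6),(85,3,6)])
seg([(-85,3,62),(85,3,62),(85,-3,62),(-85,-3,62)])
cv2.imwrite('pics/ov_%s.png'%sys.argv[1],im[0:600,0:800])
E
python3 ov.py w6
```

```text
(no output)
```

View pics/ov_w6.png

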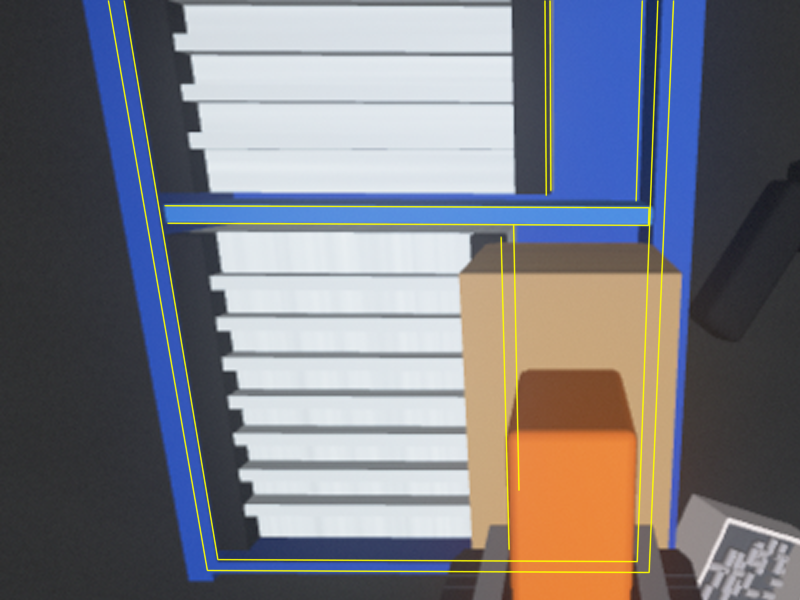

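Request:
carry_out(increments=[[[0.8, 0.1, -1.2], [0, -0.005, 0]], [[1.2, 0.19, -2.3], [0, -0.005, 0]], [[1.6, 0.26, -3.2], [0, -0.005, 0]], [[2.05, 0.34, -4.1], [0, -0.005, 0]], [[2.05, 0.34, -4.1], [0, -0.005, 0]]])

```text
t: 7.22
position: [0.5214, 0.0379, 0.2306]
ee_rot: [2.708, -0.001, 1.75]
wrist_force: [0.0, -0.6, -2.1]
grip_width: 0.0211
```

```bash
python3 -c "
from h import *
grab('wrist','w7')"; python3 tgt.py 59,-69,155 59,-69,140 59,-69,125 59,-69,110 59,-69,102; python3 ov.py w7
```

```text
pos [0.5216 0.0379 0.2315] F [ 0.4  0.4 -2.4] grip 0.0211 t 7.275
now in tote [ 58.9 -69.  164.8]
59,-69,155 [0.41, 0.08, -0.88] [-0.0, -0.002, -0.001]
59,-69,140 [1.04, 0.19, -2.24] [-0.0, -0.002, -0.001]
59,-69,125 [1.66, 0.3, -3.6] [-0.0, -0.002, -0.001]
59,-69,110 [2.28, 0.42, -4.96] [-0.0, -0.002, -0.001]
59,-69,102 [2.62, 0.48, -5.68] [-0.0, -0.002, -0.001]
```

View pics/ov_w7.png

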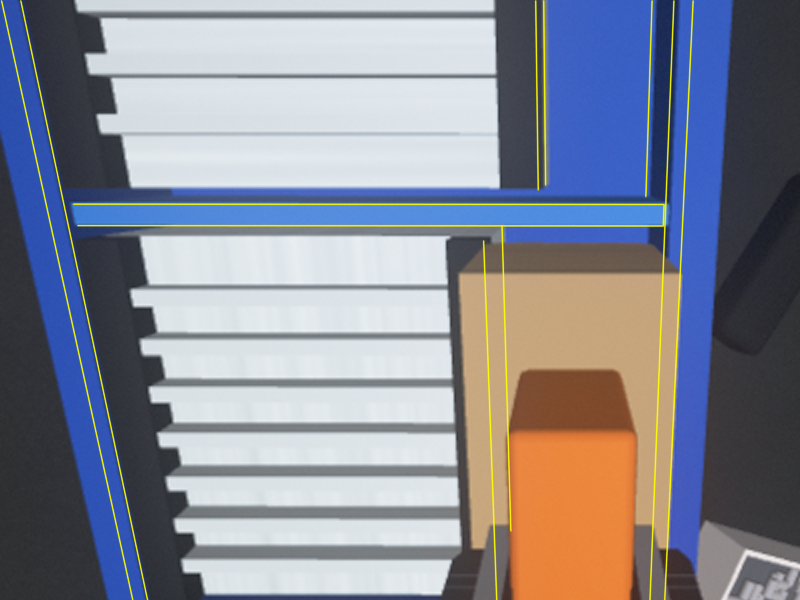

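Aligned. I'll lower it into the gap in steps.

Request:
carry_out(increments=[[[0.4, 0.08, -0.9], [0, 0, 0]], [[0.8, 0.14, -1.7], [0, 0, 0]], [[1.04, 0.19, -2.24], [0, 0, 0]], [[1.04, 0.19, -2.24], [0, 0, 0]]])

```text
t: 7.78
position: [0.5317, 0.04, 0.208]
ee_rot: [2.708, -0.001, 1.751]
wrist_force: [-0.3, 0.4, -2.5]
grip_width: 0.0209
```

```bash
python3 tgt.py 59,-69,125 59,-69,110 59,-69,100 59,-69,96
```

```text
pos [0.5317 0.04   0.208 ] F [-0.3  0.4 -2.5] grip 0.0209 t 7.775
now in tote [ 58.4 -68.8 139.2]
59,-69,125 [0.65, 0.1, -1.26] [-0.0, -0.003, -0.001]
59,-69,110 [1.27, 0.21, -2.62] [-0.0, -0.003, -0.001]
59,-69,100 [1.69, 0.29, -3.52] [-0.0, -0.003, -0.001]
59,-69,96 [1.85, 0.32, -3.89] [-0.0, -0.003, -0.001]
```

Request:
carry_out(increments=[[[0.4, 0.06, -0.7], [0, 0, 0]], [[0.65, 0.1, -1.3], [0, 0, 0]], [[1.0, 0.16, -2.0], [0, 0, 0]], [[1.27, 0.21, -2.62], [0, 0, 0]], [[1.5, 0.25, -3.1], [0, 0, 0]], [[1.5, 0.25, -3.1], [0, 0, 0]]])

```text
t: 8.52
position: [0.547, 0.0426, 0.1773]
ee_rot: [2.708, -0.001, 1.751]
wrist_force: [-1.9, 1.4, -1.0]
grip_width: 0.0211
```

```bash
python3 tgt.py 59,-69,100 59,-69,97 59,-69,94
```

```text
pos [0.547  0.0426 0.1773] F [-1.9  1.4 -1. ] grip 0.0211 t 8.525
now in tote [ 59.5 -68.9 104.7]
59,-69,100 [0.16, 0.02, -0.45] [-0.0, -0.003, -0.002]
59,-69,97 [0.28, 0.04, -0.72] [-0.0, -0.003, -0.002]
59,-69,94 [0.41, 0.06, -0.99] [-0.0, -0.003, -0.002]
```

Request:
carry_out(increments=[[[0.12, 0.02, -0.35], [0, 0, 0]], [[0.18, 0.03, -0.55], [0, 0, 0]], [[0.22, 0.04, -0.65], [0, 0, 0]], [[0.22, 0.04, -0.65], [0, 0, 0]]])

```text
t: 9.02
position: [0.5481, 0.0431, 0.1777]
ee_rot: [2.712, -0.001, 1.754]
wrist_force: [-50.2, -3.7, 47.8]
grip_width: 0.0208
```

```bash
python3 tgt.py 59,-69,97 59,-69,94;python3 -c "
from h import *
grab('wrist','w8')"
```

```text
pos [0.5481 0.0431 0.1777] F [-50.2  -3.7  47.8] grip 0.0208 t 9.025
now in tote [ 60.7 -68.6 104.6]
59,-69,97 [0.17, -0.01, -0.76] [0.0, -0.007, -0.004]
59,-69,94 [0.29, 0.02, -1.03] [0.0, -0.007, -0.004]
```

View pics/w8.png

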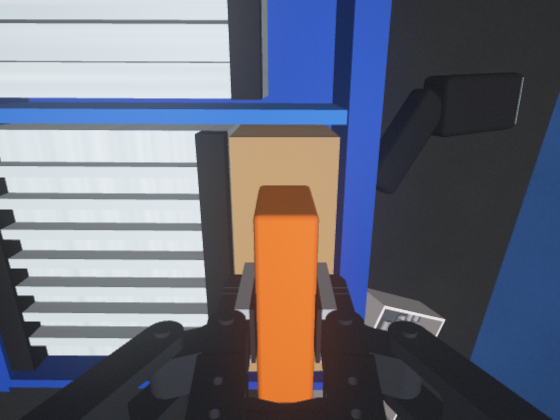

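```bash
python3 -c "
from h import *
g=grab('scene','s8')
im=cv2.imread('pics/s8.png')
cv2.imwrite('pics/s8c.png',cv2.resize(im[120:270,250:420],None,fx=4.5,fy=4.5,interpolation=cv2.INTER_CUBIC)[:600])
a=cv2.imread('pics/w7.png')[100:300,200:370];b=cv2.imread('pics/w8.png')[100:300,200:370]
cv2.imwrite('pics/cmp.png',cv2.resize(np.hstack([a,b]),None,fx=2.3,fy=2.3))
"
```

```text
(no output)
```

View pics/s8c.png

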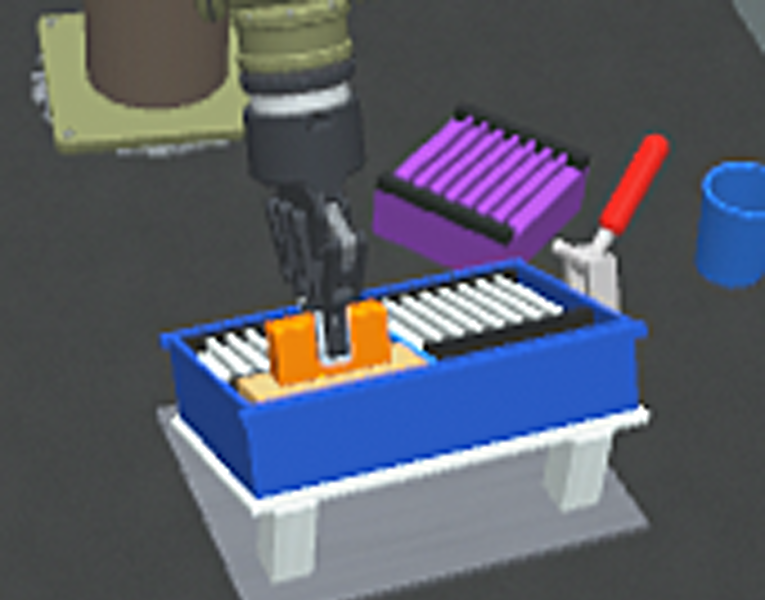

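View pics/cmp.png

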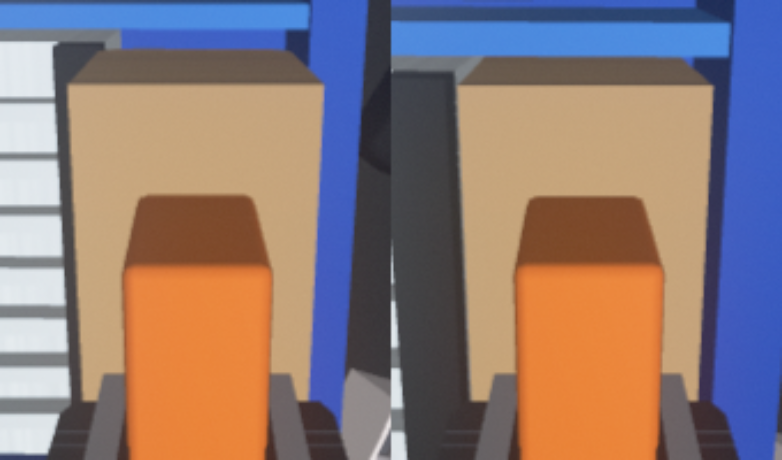

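```bash
cat >> ov.py <<'E'
if len(sys.argv)>2:
    # block outline assumption: wood top at tote z = arg
    h=float(sys.argv[2]);xc,yc=map(float,sys.argv[3:5]);t=float(sys.argv[5])
    seg([(xc-t,yc-60,h),(xc-t,yc+60,h),(xc+t,yc+60,h),(xc+t,yc-60,h)])
    cv2.imwrite('pics/ov_%s.png'%sys.argv[1],im[0:600,0:800])
E
python3 ov.py w8 70.6 60.7 -68.6 23
```

```text
(no output)
```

View pics/ov_w8.png

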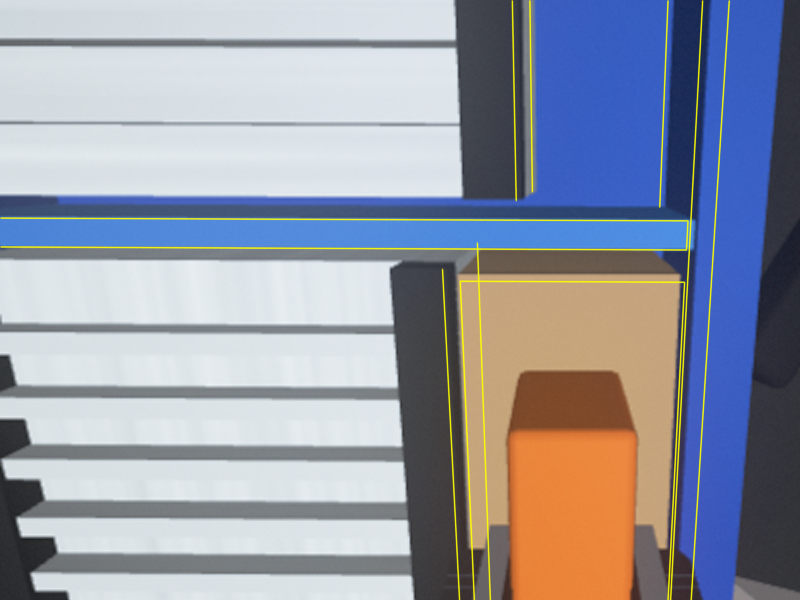

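```bash
cat > ovs.py <<'E'
import sys
from tote import *
g=load(sys.argv[1]);z=8;im=np.ascontiguousarray(g['frame'][:,:,::-1]).astype(np.uint8)
u0=proj(g,W(p,[(60,float(sys.argv[2]),66)]))[0].astype(int)
x0,y0=u0[0]-48,u0[1]-36
im=cv2.resize(im[y0:y0+72,x0:x0+98],None,fx=z,fy=z,interpolation=cv2.INTER_CUBIC)
def seg(X,c):
    u=((proj(g,W(p,X))-[x0,y0]+.5)*z-.5)*8;cv2.polylines(im,[u.round().astype(int)],False,c,1,cv2.LINE_AA,3)
seg([(85,135,66),(85,-135,66),(-85,-135,66),(-85,135,66),(85,135,66)],(0,255,255));seg([(90,-140,0),(90,140,0)],(0,255,255));seg([(90,-140,0),(-90,-140,0)],(0,255,255))
xc,yc,t=map(float,sys.argv[3:6])
for h,c in((66,(0,0,255)),(70.6,(0,255,0))): seg([(xc+t,yc-60,h),(xc-t,yc-60,h),(xc-t,yc+60,h),(xc+t,yc+60,h),(xc+t,yc-60,h)],c)
for h,c in((106,(0,0,255)),(110.6,(0,255,0))): seg([(xc+11,yc-40,h),(xc-11,yc-40,h),(xc-11,yc+40,h),(xc+11,yc+40,h),(xc+11,yc-40,h)],c)
cv2.imwrite('pics/ovs_%s.png'%sys.argv[1],im)
E
python3 ovs.py s8 -70 60.7 -68.6 23
```

```text
(no output)
```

View pics/ovs_s8.png

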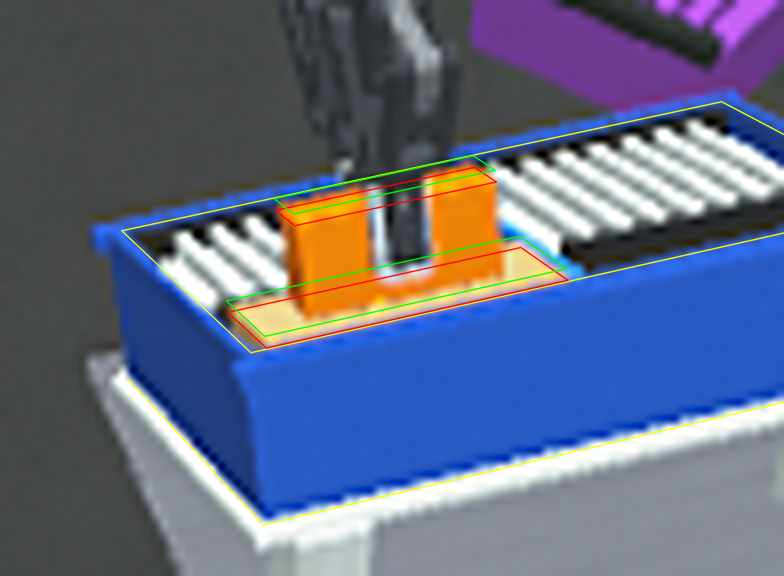

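The fin top at (280,205) sits close to the "home" (red) outline rather than the +4.6 mm one, so the block is probably on the floor. To test that, I'll relax, recentre and press again.

Request:
carry_out(increments=[[[-0.3, -0.04, 0.6], [0, -0.005, -0.003]], [[-0.3, -0.04, 0.6], [0, -0.005, -0.003]]])

```text
t: 9.38
position: [0.5458, 0.0426, 0.1851]
ee_rot: [2.704, 0.001, 1.751]
wrist_force: [-0.7, 0.2, -1.9]
grip_width: 0.0212
```

```bash
python3 tgt.py 60,-69,104 60,-69,100
```

```text
pos [0.5458 0.0426 0.1851] F [-0.7  0.2 -1.9] grip 0.0212 t 9.375
now in tote [ 61.7 -68.7 112.3]
60,-69,104 [0.2, 0.01, -0.82] [0.001, 0.001, -0.001]
60,-69,100 [0.36, 0.04, -1.19] [0.001, 0.001, -0.001]
```

Request:
carry_out(increments=[[[0.1, 0.01, -0.5], [0, 0, 0]], [[0.2, 0.01, -0.8], [0, 0, 0]], [[0.3, 0.03, -1.1], [0, 0, 0]], [[0.3, 0.03, -1.1], [0, 0, 0]]])

```text
t: 9.88
position: [0.5478, 0.043, 0.1775]
ee_rot: [2.709, 0.0, 1.753]
wrist_force: [-35.4, -3.3, 34.2]
grip_width: 0.0212
```

```bash
python3 tgt.py 60,-69,104 60,-69,100
```

```text
pos [0.5478 0.043  0.1775] F [-35.4  -3.3  34.2] grip 0.0212 t 9.875
now in tote [ 60.3 -68.7 104.6]
60,-69,104 [-0.0, -0.03, -0.06] [0.001, -0.004, -0.003]
60,-69,100 [0.17, -0.0, -0.43] [0.001, -0.004, -0.003]
```

It stops at the same depth (104.6) from a different x, so that is the floor. Releasing and backing out.

Request:
carry_out(increments=[[[0, 0, 0.05], [0, 0, 0]], [[0, 0, 0.05], [0, 0, 0]], [[0, 0, 0.05], [0, 0, 0]], [[-0.4, -0.08, 0.9], [0, 0, 0]], [[-1.2, -0.2, 2.7], [0, 0, 0]], [[-2.5, -0.45, 5.4], [0, 0, 0]], [[-4.1, -0.75, 9], [0, 0, 0]], [[-5.5, -1, 12], [0, 0, 0]]], gripper=4.5)

```text
t: 10.88
position: [0.4923, 0.0329, 0.2993]
ee_rot: [2.708, 0.001, 1.753]
wrist_force: [0.3, -0.2, 0.3]
grip_width: 0.0449
```

```bash
python3 -c "
from h import *
grab('wrist','w9');grab('scene','s9')"; python3 tgt.py;python3 ov.py w9 66 60 -68.6 23; python3 ovs.py s9 -70 59 -68.6 23
```

```text
pos [0.4938 0.0327 0.3031] F [0.5 1.3 0.1] grip 0.0455 t 10.975
now in tote [ 63.6 -69.2 241.6]
```

View pics/ov_w9.png

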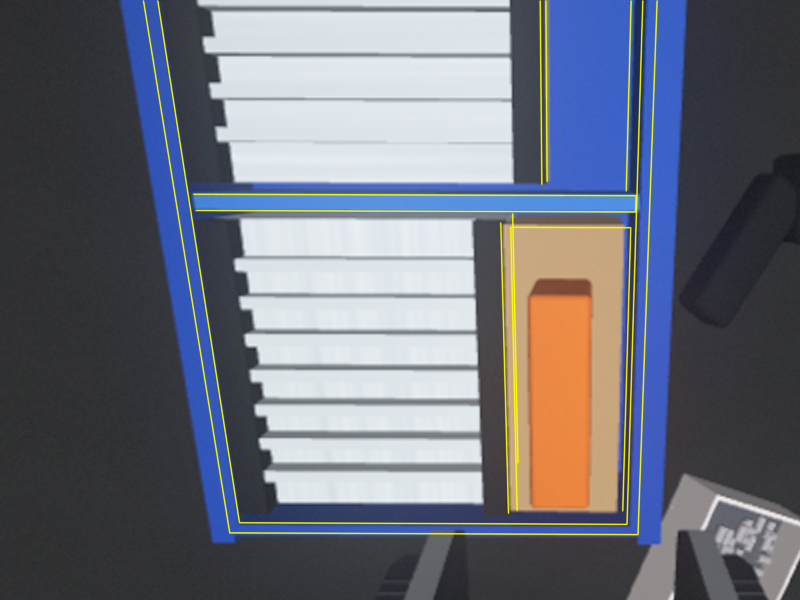

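View pics/ovs_s9.png

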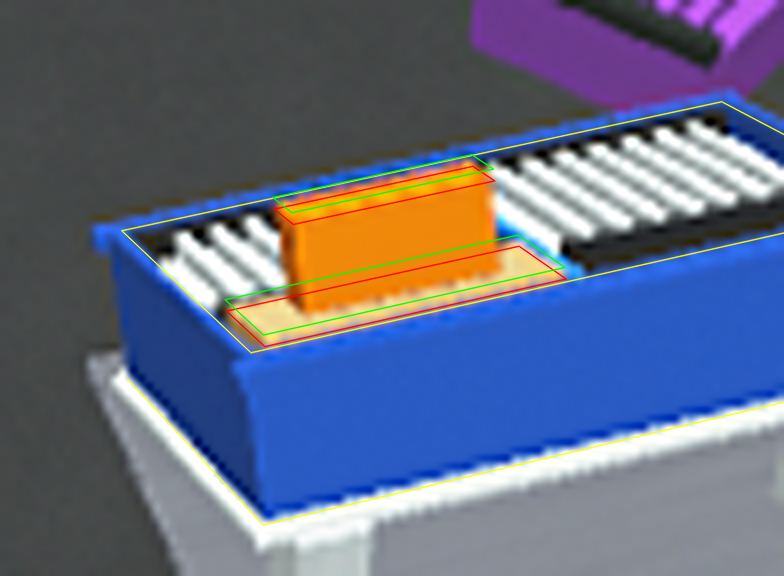

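The thick block's wood top is level with the rim and the block lies against the housing. Next is the thin block.

```bash
python3 -c "
from h import *
s=monitor.read_state();Rc=R.from_euler('xyz',s['ee_rot'])
print((np.array([.4594,-.303,.25])-s['position'])*100,(R.from_euler('xyz',[np.pi,0,1.194])*Rc.inv()).as_rotvec().round(3))"
```

```text
[ -3.43701549 -33.57065239  -5.30655194] [ 0.046  0.444 -0.55 ]
```

Request:
carry_out(increments=[[[0, -4, 1], [0.005, 0.06, -0.08]], [[0, -9, 0], [0.015, 0.15, -0.18]], [[-1, -14, 0], [0.02, 0.22, -0.28]], [[-1.5, -19, -1], [0.03, 0.3, -0.38]], [[-2, -24, -2], [0.04, 0.38, -0.48]], [[-3, -29, -3], [0.046, 0.444, -0.55]], [[-3.44, -33.57, -5.3], [0.046, 0.444, -0.55]], [[-3.44, -33.57, -5.3], [0.046, 0.444, -0.55]]], gripper=5.5)

```text
t: 11.98
position: [0.4578, -0.3045, 0.2457]
ee_rot: [-3.135, -0.002, 1.19]
wrist_force: [0.3, 0.4, -1.0]
grip_width: 0.0549
```

```bash
python3 -c "
from h import *
grab('wrist','w10')
s=monitor.read_state();Rc=R.from_euler('xyz',s['ee_rot'])
print(s['position'],s['ee_rot'],(np.array([.4594,-.303,.094])-s['position'])*100,(R.from_euler('xyz',[np.pi,0,1.194])*Rc.inv()).as_rotvec().round(3))"
```

```text
[ 0.45842071 -0.30348114  0.24714593] [-3.13746452e+00 -1.49074092e-03  1.19160022e+00] [  0.09792908   0.04811373 -15.31459275] [-0.003 -0.003  0.002]
```

View pics/w10.png

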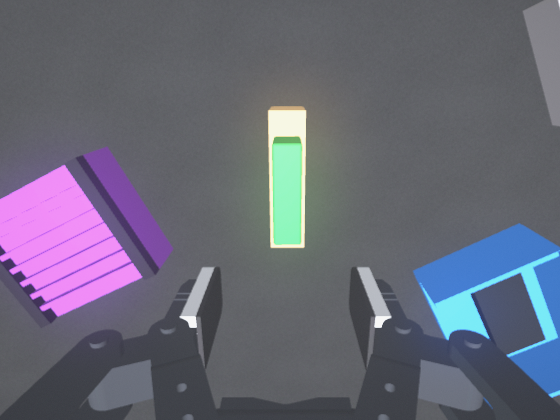

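The green fin at (287,190) is centred and parallel to the jaws. Descending to grasp.

Request:
carry_out(increments=[[[0.1, 0.05, -4], [0, 0, 0]], [[0.1, 0.05, -8], [0, 0, 0]], [[0.1, 0.05, -11], [0, 0, 0]], [[0.1, 0.05, -13.5], [0, 0, 0]], [[0.1, 0.05, -15], [0, 0, 0]], [[0.1, 0.05, -15.3], [0, 0, 0]], [[0.1, 0.05, -15.3], [0, 0, 0]]], gripper=5)

```text
t: 12.9
position: [0.46, -0.3031, 0.095]
ee_rot: [-3.139, -0.001, 1.192]
wrist_force: [0.2, 0.0, -0.4]
grip_width: 0.0502
```

Request:
carry_out(increments=[[[0, 0, 0], [0, 0, 0]], [[0, 0, 0], [0, 0, 0]], [[0, 0, 0], [0, 0, 0]], [[0, 0, 0], [0, 0, 0]], [[0, 0, 0], [0, 0, 0]], [[0, 0, 2], [0, 0, 0]], [[0, 0, 6], [0, 0, 0]], [[0, 0, 11], [0, 0, 0]]], gripper=1)

```text
t: 13.9
position: [0.4594, -0.3026, 0.2057]
ee_rot: [-3.137, -0.002, 1.192]
wrist_force: [-0.4, -0.8, -0.8]
grip_width: 0.0212
```

```bash
python3 -c "
from h import *
grab('wrist','w11')"; python3 tgt.py 68,69,215
```

```text
pos [ 0.4627 -0.3052  0.2152] F [ 2.8 -1.7  4.3] grip 0.021 t 13.95
now in tote [ -55.7 -396.2  200.3]
68,69,215 [2.15, 47.66, 6.57] [-0.041, -0.431, 0.549]
```

View pics/w11.png

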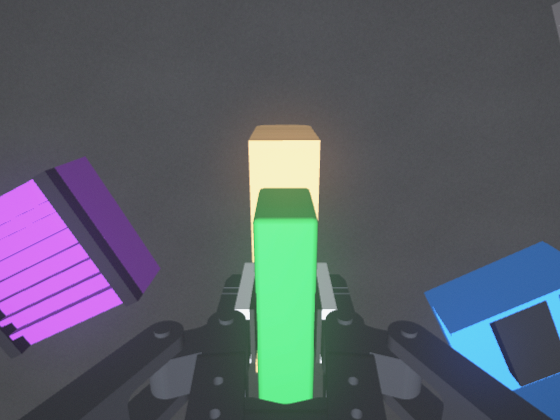

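Request:
carry_out(increments=[[[0, 4, 4], [0, -0.04, 0.06]], [[0, 9, 8], [-0.005, -0.09, 0.12]], [[0, 14, 11], [-0.01, -0.15, 0.2]], [[0, 19, 13], [-0.015, -0.2, 0.28]], [[0, 25, 13], [-0.02, -0.28, 0.36]], [[0.5, 31, 13], [-0.03, -0.34, 0.44]], [[1, 37, 13], [-0.04, -0.42, 0.52]], [[2.1, 42.5, 12], [-0.041, -0.431, 0.549]]])

```text
t: 14.95
position: [0.483, 0.1216, 0.3372]
ee_rot: [2.7, 0.0, 1.75]
wrist_force: [1.0, -0.9, -0.8]
grip_width: 0.021
```

```bash
python3 tgt.py 68,69,215 68,69,175
```

```text
pos [0.483  0.1216 0.3372] F [ 1.  -0.9 -0.8] grip 0.021 t 14.95
now in tote [ 82.7  20.2 270.4]
68,69,215 [0.13, 4.99, -5.64] [-0.0, 0.005, -0.001]
68,69,175 [1.79, 5.29, -9.26] [-0.0, 0.005, -0.001]
```

Request:
carry_out(increments=[[[0.1, 4, -1.5], [0, 0.005, 0]], [[0.1, 5, -4], [0, 0.005, 0]], [[0.6, 5.1, -6.5], [0, 0.005, 0]], [[1.1, 5.2, -8], [0, 0.005, 0]], [[1.5, 5.25, -8.8], [0, 0.005, 0]], [[1.7, 5.29, -9.1], [0, 0.005, 0]], [[1.7, 5.29, -9.1], [0, 0.005, 0]]])

```text
t: 15.82
position: [0.5004, 0.1743, 0.2469]
ee_rot: [2.704, -0.001, 1.75]
wrist_force: [-0.1, 0.6, -1.1]
grip_width: 0.0213
```

```bash
python3 -c "
from h import *
grab('wrist','w12')"; python3 tgt.py 68,69,165 68,69,140;python3 ov.py w12
```

```text
pos [0.5004 0.1744 0.2472] F [ 0.5  0.5 -1.8] grip 0.0209 t 15.875
now in tote [ 68.7  69.  177.5]
68,69,165 [0.46, 0.08, -1.16] [-0.001, 0.001, -0.001]
68,69,140 [1.5, 0.27, -3.43] [-0.001, 0.001, -0.001]
```

View pics/ov_w12.png

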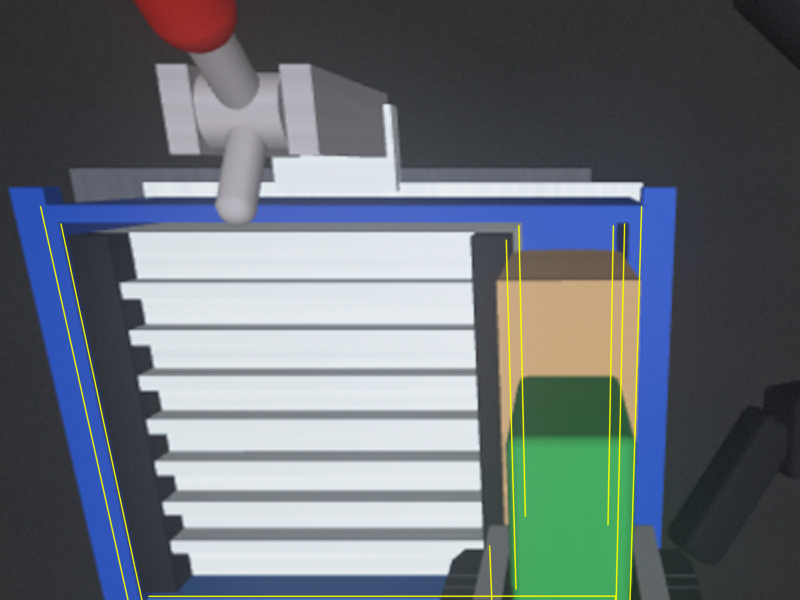

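Request:
carry_out(increments=[[[0.3, 0.05, -0.6], [0, 0, 0]], [[0.5, 0.09, -1.15], [0, 0, 0]], [[0.8, 0.14, -1.75], [0, 0, 0]], [[1.05, 0.18, -2.35], [0, 0, 0]], [[1.05, 0.18, -2.35], [0, 0, 0]]])

```text
t: 16.5
position: [0.5107, 0.1761, 0.2225]
ee_rot: [2.706, -0.0, 1.75]
wrist_force: [1.1, 0.1, -0.3]
grip_width: 0.0214
```

```bash
python3 -c "
from h import *
grab('wrist','w13')"; python3 tgt.py 68.5,69,130 68.5,69,115 68.5,69,109;python3 ov.py w13
```

```text
pos [0.5108 0.1761 0.2231] F [ 0.4  0.1 -0.4] grip 0.0212 t 16.55
now in tote [ 68.   68.9 151.2]
68.5,69,130 [0.92, 0.18, -1.91] [-0.001, 0.0, -0.001]
68.5,69,115 [1.55, 0.29, -3.26] [-0.001, 0.0, -0.001]
68.5,69,109 [1.8, 0.34, -3.81] [-0.001, 0.0, -0.001]
```

View pics/ov_w13.png

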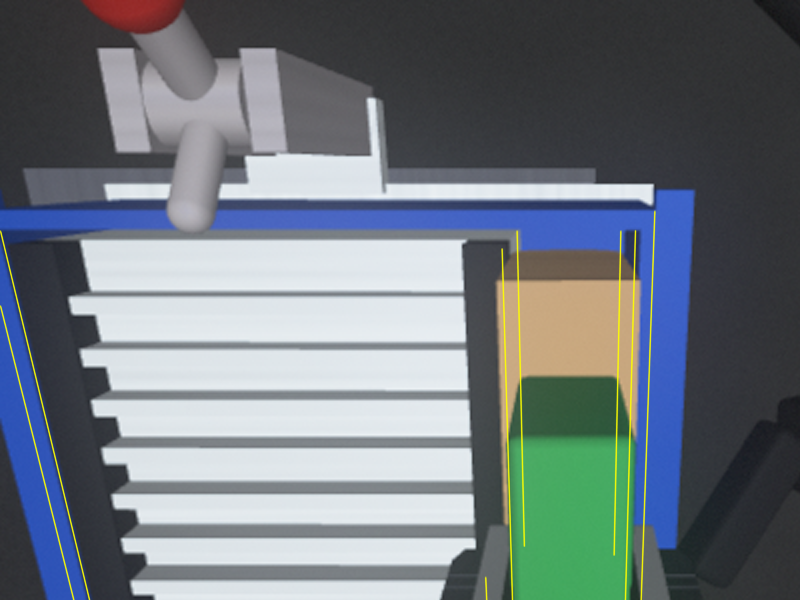

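Request:
carry_out(increments=[[[0.3, 0.06, -0.6], [0, 0, 0]], [[0.6, 0.12, -1.2], [0, 0, 0]], [[0.9, 0.18, -1.85], [0, 0, 0]], [[1.2, 0.23, -2.5], [0, 0, 0]], [[1.5, 0.29, -3.2], [0, 0, 0]], [[1.5, 0.29, -3.2], [0, 0, 0]]])

```text
t: 17.3
position: [0.5255, 0.1789, 0.1899]
ee_rot: [2.707, -0.0, 1.75]
wrist_force: [0.4, 0.2, -1.6]
grip_width: 0.021
```

```bash
 python3 tgt.py 68.5,69,115 68.5,69,105 68.5,69,101
```

```text
pos [0.5255 0.1789 0.1899] F [ 0.4  0.2 -1.6] grip 0.021 t 17.3
now in tote [ 67.6  69.  114.9]
68.5,69,115 [0.08, 0.01, 0.05] [-0.0, -0.002, -0.0]
68.5,69,105 [0.5, 0.09, -0.86] [-0.0, -0.002, -0.0]
68.5,69,101 [0.66, 0.12, -1.22] [-0.0, -0.002, -0.0]
```

Request:
carry_out(increments=[[[0.3, 0.05, -0.45], [0, 0, 0]], [[0.5, 0.09, -0.9], [0, 0, 0]], [[0.6, 0.12, -1.2], [0, 0, 0]], [[0.65, 0.12, -1.35], [0, 0, 0]], [[0.65, 0.12, -1.35], [0, 0, 0]]])

```text
t: 17.92
position: [0.5315, 0.1801, 0.1819]
ee_rot: [2.709, 0.0, 1.75]
wrist_force: [-33.0, -8.7, 34.9]
grip_width: 0.0209
```

```bash
 python3 tgt.py 68.5,69,105 68.5,69,101;python3 -c "
from h import *
grab('wrist','w14');grab('scene','s14')";python3 ovs.py s14 60 68.5 69 15
```

```text
pos [0.5315 0.1801 0.1819] F [-33.   -8.7  34.9] grip 0.0209 t 17.925
now in tote [ 69.7  69.1 105.1]
68.5,69,105 [-0.11, -0.03, -0.06] [0.001, -0.004, -0.001]
68.5,69,101 [0.06, 0.0, -0.42] [0.001, -0.004, -0.001]
```

View pics/ovs_s14.png

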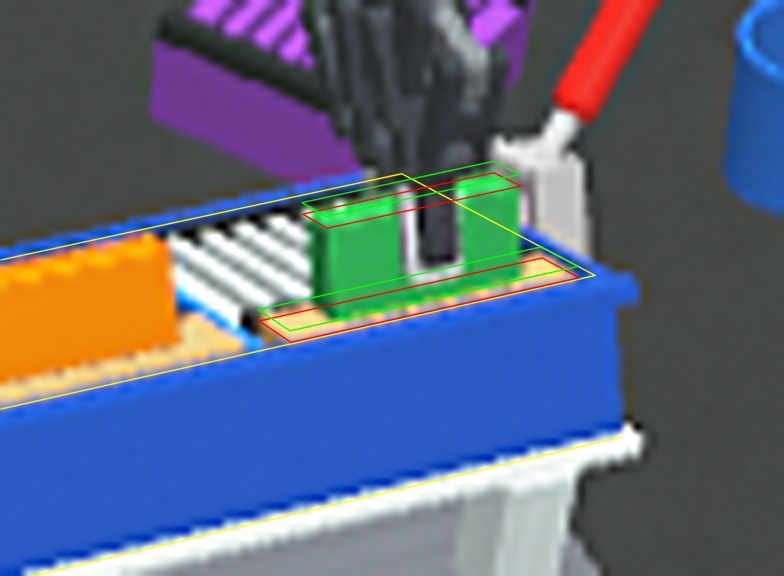

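View pics/w14.png

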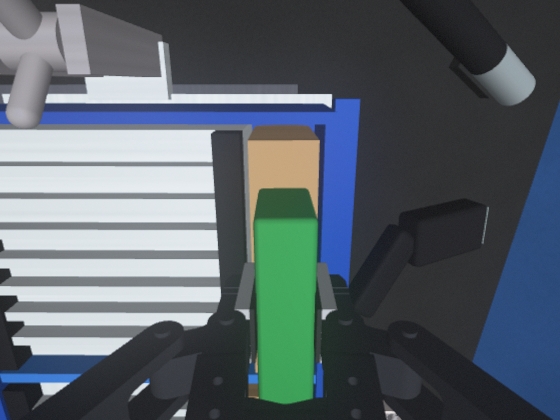

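The thin block stopped at the same floor height (105.1, gripped 1 mm higher on the fin). Its wood top is level with the rim. Releasing.

Request:
carry_out(increments=[[[0, 0, 0.05], [0, 0, 0]], [[0, 0, 0.05], [0, 0, 0]], [[0, 0, 0.05], [0, 0, 0]], [[-0.4, -0.08, 0.9], [0, 0, 0]], [[-1.2, -0.2, 2.7], [0, 0, 0]], [[-2.5, -0.45, 5.4], [0, 0, 0]], [[-4.1, -0.75, 9], [0, 0, 0]], [[-5.5, -1, 12], [0, 0, 0]]], gripper=4.5)

```text
t: 19.02
position: [0.4759, 0.17, 0.3037]
ee_rot: [2.708, 0.0, 1.75]
wrist_force: [-0.1, -0.4, 0.0]
grip_width: 0.0451
```

```bash
python3 -c "
from h import *
grab('wrist','w15');grab('scene','s15')"; python3 tgt.py -20,200,250 -20,270,200 -20,270,154;python3 ov.py w15 66 67 69 15; python3 ovs.py s15 50 66 69 15
```

```text
pos [0.4773 0.1705 0.3074] F [ 0.4 -0.5  0.2] grip 0.0453 t 19.125
now in tote [ 73.   69.2 242.1]
-20,200,250 [-10.94, 11.31, -3.21] [-0.001, 0.005, -0.001]
-20,270,200 [-10.1, 18.58, -7.74] [-0.001, 0.005, -0.001]
-20,270,154 [-8.19, 18.92, -11.91] [-0.001, 0.005, -0.001]
```

View pics/ov_w15.png

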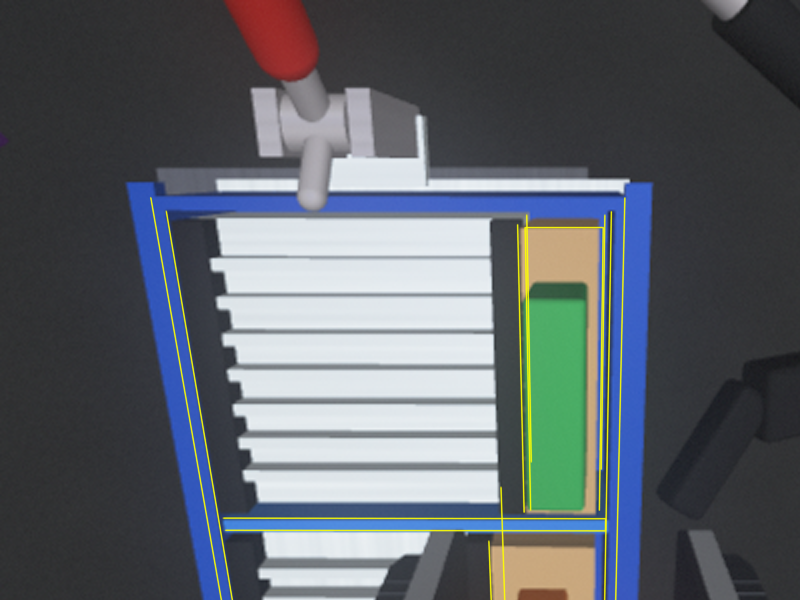

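View pics/ovs_s15.png

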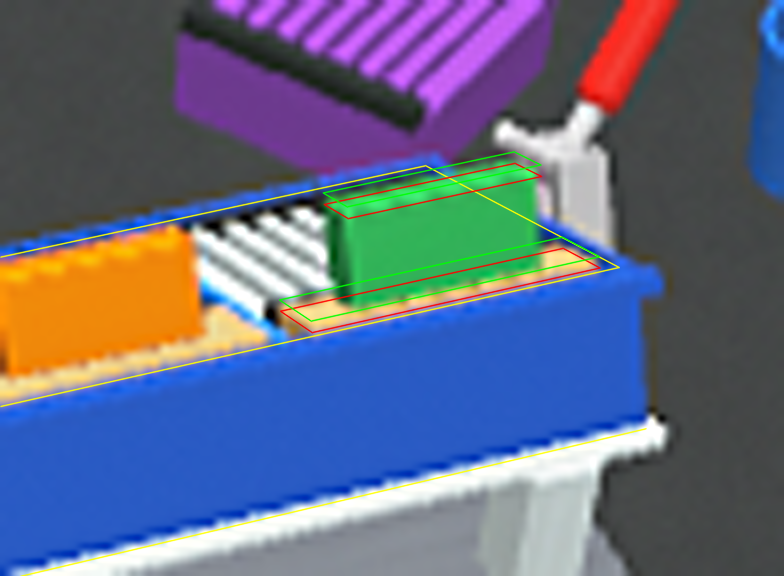

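Both blocks are home. Closing the gripper and moving to the outer side of the clamp.

Request:
carry_out(increments=[[[-1.5, 4, 0], [0, 0, 0]], [[-3.5, 8, 0], [0, 0, 0]], [[-6, 12, -1], [0, 0, 0]], [[-8, 15.5, -3], [0, 0, 0]], [[-10, 18.5, -5.5], [0, 0.005, 0]], [[-10.1, 18.6, -7.7], [0, 0.005, 0]], [[-9, 18.8, -10], [0, 0.005, 0]], [[-8.3, 18.9, -11.8], [0, 0.005, 0]]], gripper=0)

```text
t: 20.12
position: [0.3938, 0.3592, 0.1866]
ee_rot: [2.708, 0.0, 1.751]
wrist_force: [0.2, 0.2, 0.1]
grip_width: -0.0001
```

```bash
python3 -c "
from h import *
grab('wrist','w16');grab('scene','s16')
im=cv2.imread('pics/s16.png');cv2.imwrite('pics/s16c.png',cv2.resize(im[100:240,330:480],None,fx=4,fy=4,interpolation=cv2.INTER_CUBIC))"; python3 tgt.py -20,240,154 -20,220,154 -20,200,154 -20,185,154 -20,180,154
```

```text
pos [0.3932 0.3581 0.185 ] F [-0.9 -0.5  0.1] grip 0.0001 t 20.225
now in tote [-23.7 268.9 152.1]
-20,240,154 [0.76, -2.79, 0.33] [0.004, -0.006, -0.0]
-20,220,154 [1.11, -4.76, 0.33] [0.004, -0.006, -0.0]
-20,200,154 [1.47, -6.73, 0.33] [0.004, -0.006, -0.0]
-20,185,154 [1.74, -8.21, 0.33] [0.004, -0.006, -0.0]
-20,180,154 [1.82, -8.7, 0.33] [0.004, -0.006, -0.0]
```

View pics/s16c.png

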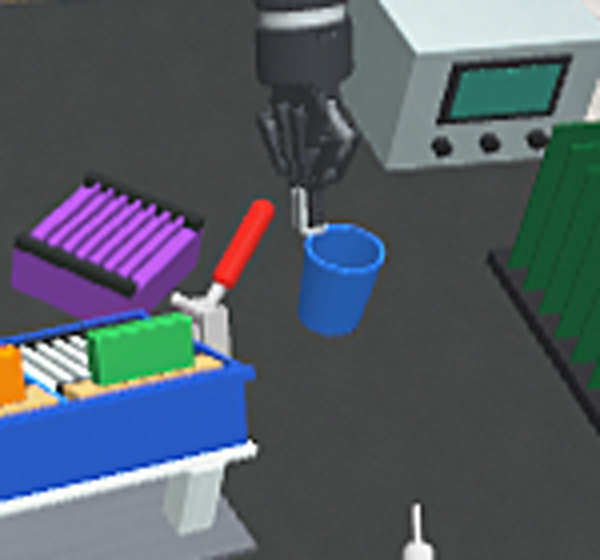

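View pics/w16.png

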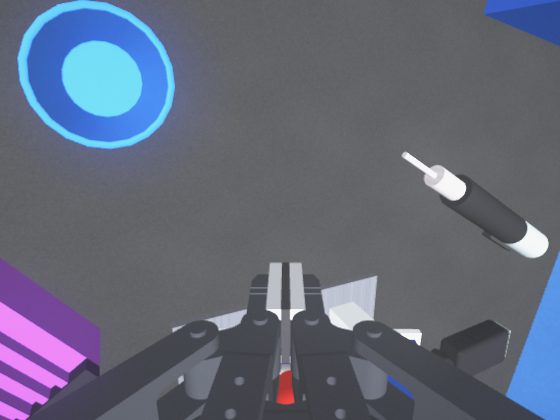

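The closed fingertips are outboard of the red handle and in line with it (286,388), and clear of the cup. Pushing inward.

Request:
carry_out(increments=[[[0.5, -1.5, 0.3], [0, 0, 0]], [[0.75, -2.8, 0.3], [0, 0, 0]], [[0.95, -3.8, 0.3], [0, 0, 0]], [[1.1, -4.8, 0.3], [0, 0, 0]], [[1.3, -5.8, 0.3], [0, 0, 0]], [[1.45, -6.7, 0.3], [0, 0, 0]], [[1.55, -7.2, 0.3], [0, 0, 0]]])

```text
t: 21.1
position: [0.4086, 0.2852, 0.1876]
ee_rot: [2.712, 0.003, 1.749]
wrist_force: [-0.4, 0.9, -0.4]
grip_width: 0.0001
```

```bash
python3 tgt.py -20,190,154 -20,186,154 -20,182,154 -20,178,154;python3 -c "
from h import *
grab('scene','s17')
im=cv2.imread('pics/s17.png');cv2.imwrite('pics/s17c.png',cv2.resize(im[100:240,330:480],None,fx=4,fy=4,interpolation=cv2.INTER_CUBIC))"
```

```text
pos [0.4086 0.2852 0.1876] F [-0.4  0.9 -0.4] grip 0.0001 t 21.1
now in tote [-20.6 194.4 153.4]
-20,190,154 [0.1, -0.42, 0.08] [0.004, -0.006, 0.0]
-20,186,154 [0.18, -0.82, 0.08] [0.004, -0.006, 0.0]
-20,182,154 [0.25, -1.21, 0.08] [0.004, -0.006, 0.0]
-20,178,154 [0.32, -1.61, 0.08] [0.004, -0.006, 0.0]
```

View pics/s17c.png

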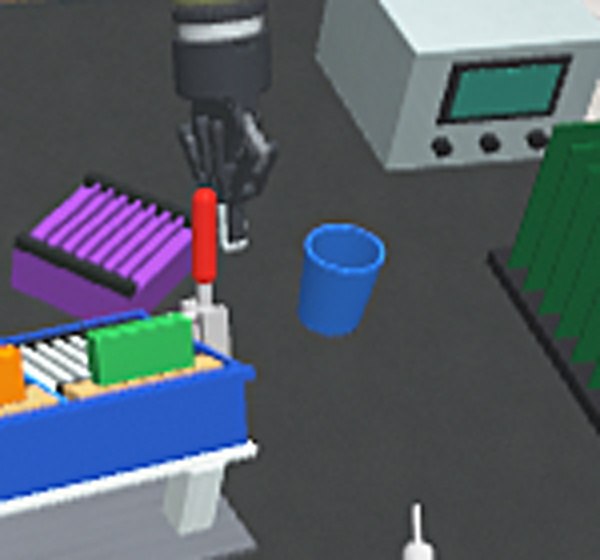

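The handle is nearly upright. Continuing slowly until the force rises at the stop.

Request:
carry_out(increments=[[[0.1, -0.4, 0.1], [0, 0, 0]], [[0.16, -0.7, 0.1], [0, 0, 0]], [[0.18, -0.8, 0.1], [0, 0, 0]], [[0.18, -0.8, 0.1], [0, 0, 0]]])

```text
t: 21.65
position: [0.4105, 0.2777, 0.1888]
ee_rot: [2.711, 0.001, 1.749]
wrist_force: [-0.8, 5.7, -1.2]
grip_width: 0.0
```

```bash
python3 tgt.py -20,186,154 -20,182,154 -20,178,154
```

```text
pos [0.4105 0.2777 0.1888] F [-0.8  5.7 -1.2] grip 0.0 t 21.65
now in tote [-19.5 186.7 154.3]
-20,186,154 [-0.01, -0.07, -0.05] [0.003, -0.006, -0.0]
-20,182,154 [0.06, -0.47, -0.05] [0.003, -0.006, -0.0]
-20,178,154 [0.13, -0.86, -0.05] [0.003, -0.006, -0.0]
```

Request:
carry_out(increments=[[[0.03, -0.15, 0], [0, 0, 0]], [[0.05, -0.25, 0], [0, 0, 0]], [[0.05, -0.25, 0], [0, 0, 0]]])

```text
t: 22.02
position: [0.4106, 0.2775, 0.189]
ee_rot: [2.71, -0.004, 1.751]
wrist_force: [-1.4, 14.4, -2.1]
grip_width: 0.0003
```

```bash
python3 tgt.py -20,240,170
```

```text
pos [0.4106 0.2775 0.189 ] F [-1.4 14.4 -2.1] grip 0.0003 t 22.025
now in tote [-19.4 186.4 154.4]
-20,240,170 [-1.65, 5.15, 1.39] [-0.003, -0.006, -0.001]
```

At the stop: 14 N with no further motion. Backing off outward and then up, clear of everything, for the final check.

Request:
carry_out(increments=[[[-0.3, 1, 0], [0, 0, 0]], [[-0.6, 3, 0], [0, 0, 0]], [[-1.1, 5.5, 0.5], [0, 0, 0]], [[-2, 8, 4], [0, 0, 0]], [[-4, 8, 9], [0, 0, 0]], [[-6, 8, 14], [0, 0, 0]], [[-7, 8, 17], [0, 0, 0]], [[-7, 8, 17], [0, 0, 0]]])

```text
t: 23.02
position: [0.3408, 0.3584, 0.3627]
ee_rot: [2.705, -0.008, 1.752]
wrist_force: [-0.2, 0.1, -0.8]
grip_width: -0.0002
```

```bash
python3 -c "
from h import *
from tote import W,p
for n in('scene','top'):
    g=grab(n,n+'F')
    im=np.ascontiguousarray(g['frame'][:,:,::-1]);z=4
    im=cv2.resize(im,None,fx=z,fy=z,interpolation=cv2.INTER_CUBIC)
    for a,c in((0,(0,255,255)),(-.1,(0,255,0))):
        u=((proj(g,W(p,[(-20,165,74),(-20,165-95*np.sin(a),74+95*np.cos(a))]))+.5)*z-.5)*8
        cv2.polylines(im,[u.astype(int)],False,c,1,cv2.LINE_AA,3)
    c=(proj(g,W(p,[(0,60,60)]))[0]*z).astype(int);x0,y0=max(0,c[0]-400),max(0,c[1]-300)
    cv2.imwrite('pics/%sFc.png'%n,im[y0:y0+560,x0:x0+760])
s=monitor.read_state();print(s['position'],s['wrist_force'],s['t'])
"
```

```text
[0.340445   0.35732475 0.35780901] [ 0.01109123  0.22157159 -1.00726971] 23.125
```

View pics/sceneFc.png

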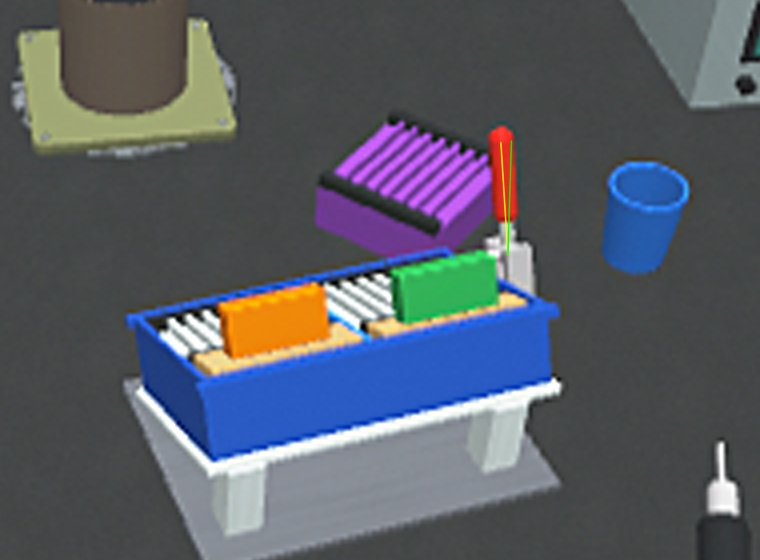

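View pics/topF.png

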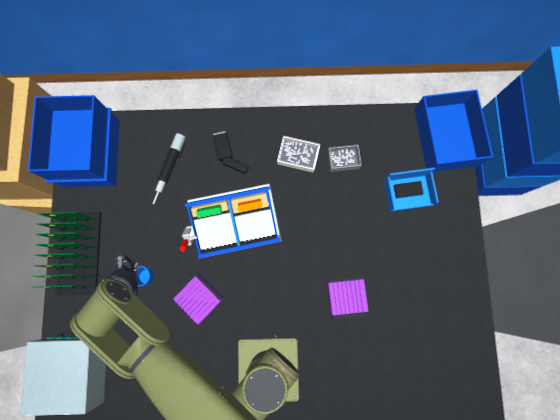

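View pics/topFc.png

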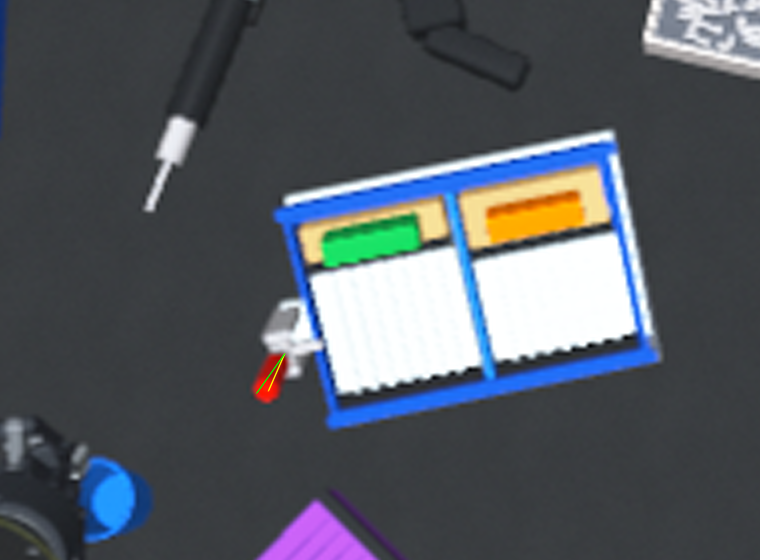

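Both grips stand proud of the rim with their wood level to it, and the handle matches the closed line (scene 502,140; top view tip 267,393). The bystanders look unmoved. Handing in.

```bash
python3 -c "
from station import workorder
print(workorder.job_done())"
```

```text
the job is handed in; nothing more can be done
None
```

I put both blocks in their gaps, closed the clamp last, and handed the job in at about 23 s. No verdict was reported.

- **Blocks:** The thick block (orange grip) is in the wide gap beside the short housing, in the right compartment. The thin block (green grip) is in the narrow gap beside the long housing, in the left. I pressed each with roughly 45–65 N until it stopped. A second press on the thick block stopped at the same depth, and the thin block bottomed at a matching depth.
- **Clamp:** I pushed the red handle in from its outer side until it stopped moving against 14 N. The final scene and top views match the closed line.
- **Last checks:** The wood tops look level with the rim, and the robot was clear of everything when I handed in. The housings and bystanders look where they were.
- **One disagreement:** The tote floor came out about 4 mm higher by contact than my camera fit predicted. Both blocks stopped at that height and the views show them level with the rim, so I took it as calibration and fit error rather than a block stuck short of the floor.

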